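Fetch the rear skimmer from a crowded utensil hook

TASK

The blue-handled skimmer hangs behind the yellow-handled scoop on the crowded hook of the utensil rail. First move the scoop over to the empty hook and leave it hanging there steadily; then take the skimmer off and stand it, blade down, in the tall round steel holder, lowering it in rather than dropping it. Drop nothing, and leave the green-handled ladle hanging on its own hook and the small dishes under the rail where they are.

Things in the scene. Friction and masses are not known exactly. Their poses are not given: they have to be found in the camera images.
- scoop_eye (a point): Centre of the hanging eye of the yellow-handled scoop (about 160 g), front item on the crowded hook. Eye as described for skimmer_eye. Below it a handle up to 20 mm wide, then a steel bowl, 64 mm diameter, centred 138 mm below the eye, lowest point 170 mm below; its mouth stands out 26 mm to the item's -x (off-centre weight: it hangs slightly tilted).
- skimmer_eye (a point): Centre of the hanging eye of the blue-handled skimmer (about 120 g), rear item, 40-48 mm behind the scoop. Eye: plastic loop 44 mm wide (y), 12 mm thick (x), 25 mm down to 20 mm up from its centre (z up the handle); opening 28 wide, 17 mm up and down from centre. Flat upright sides to pinch across the 44 mm, hook between the fingers.
- skimmer_blade (a point): Centre of the skimmer's flat round steel blade, 140 mm below its eye's centre: 60 mm diameter, 4 mm thick, in the item's y-z plane; lowest point 170 mm below the eye's centre. Handle up to 20 mm wide.
- ladle_eye (a point): Centre of the eye of the green-handled ladle, a bystander of the same build hanging alone on the third hook; it stays there.
- hook_full: The crowded hook: dark steel prong 8 mm thick, axis 285 mm above the table. Origin on the axis, by the rail; the prong runs level along its own -x (towards the robot) for 105 mm, then the tip bends up, ending 122 mm out, its top 16 mm above the axis. A hanging eye's centre is 12.6 mm below the axis; it passes the tip with its centre 0-12 mm above the axis (best 6).
- hook_spare: The empty hook, shape, height, origin and axes as hook_full. The scoop goes anywhere on the level part of its prong, e.g. with its eye 60 mm out along -x.
- rack: Counter-top utensil rack, fixed: base plate 190 x 420 mm with 18 mm rims, and two posts carrying a level rail (12 mm thick, 285 mm up, 20 mm to +x of the origin). Origin at table height under the hooks' origins; rail along its y. The three hooks sit on it about 120 mm apart in random order, with the rack's yaw.
- holder: Tall round steel utensil holder, fixed on the table left or right of the rack. Origin at the centre of its underside; 104 mm outer diameter, 3 mm wall, 125 mm high, floor 5 mm thick, open on top.
- tub: White round tub with a red lid, fixed bystander on the side opposite the holder: 118 mm diameter, 84 mm high, origin at the centre of its underside.
- dish0: Small yellow dish, loose bystander standing on the rack's base plate below the hooks: 64 mm diameter, 20 mm high, origin at the centre of its underside.
- dish1: Small white dish on the rack's base plate, same size.
- dish2: Small yellow dish on the rack's base plate, same size.
Not all that is in view belongs to the job. Leave any orange or turquoise look-alike of the holder alone.

How it is judged:
By the outcome, as a careful person would: the job done as asked, in the order asked, and still so for the second after the job is handed in, with the robot touching nothing.
It also fails if it takes over 61 s, if anything falls off the work surface, if the arm or the gripper's body presses on something with over 40 N, if the wrist force passes 120 N, or if a joint passes its speed limit or range.

ROBOT

A 6-joint arm with a two-finger parallel gripper is mounted at the origin on the work surface. World frame = base frame: x ahead of the robot, y to its left, z up, the work surface at z = 0. Lengths are in m, angles in rad, forces in N, time in s.
With the tool pointing down it reaches from about 0.25 to 0.725 m from the base axis. Payload 4 kg.
Tool frame: the origin (TCP) lies at the very end of the fingers, on their centre line; the grasp point (between the pads) lies 19 mm behind it (bot.pinch_z is the distance from the TCP to the grasp point, in m); z points along the fingers, x is the direction in which the jaws open and shut, and the axes are right-handed (so a half turn about z gives the same grasp; the last joint's range is limited). The gripper opens to 85 mm and grips with 20 to 120 N. Pads are 22 mm wide; open, the fingers measure 114 mm over their backs; the gripper's body (76 mm by 85 mm) begins 54 mm behind the grasp point. The pads swing forward as they close: fully open they stand 13 mm farther back than shut.
Start: joints at [1.306, 0.241, 0.005, 1.335, 0, 1.571], TCP at [0.131, 0.483, 0.231] pointing down, gripper open.
Joint ranges: [-2.72, 2.72], [-1.05, 1.87], [-1.09, 1.28], [-1.99, 2.15], [-1.42, 1.44], [-3.14, 3.14]. Speed limits (rad/s): [2.79, 2.79, 3.14, 3.14, 3.14, 3.14].

INTERFACE

Orientations are given as a unit quaternion [x, y, z, w].
In Python, from workcell import bot gives the robot as it stands. The module is installed in compiled form; this text tells all that it offers.
- The arm moves only by the shell command python3 -m inch 'ROWS'. ROWS is JSON, a list of rows, each a list of 7 numbers: the shift along the tool's x, y, z scaled (see below), then the turn, a rotation vector about the tool's x, y, z scaled (see below), then the gripper command: -1 is fully open, 1 is shut, values between are in proportion. In form: [[x, y, z, wx, wy, wz, gripper], ...]. A call has exactly 8 rows; each row shifts and turns the commanded pose from where the row before left it, along the tool's axes as they then stand; what a row does not reach is not made up. The controller multiplies each number of a shift by 2.5 cm and each number of a turn by 180 degrees. A row lasts 1/10 s, in which the tool goes at most 50 mm and 8.59 degrees, less where a joint would pass 70% of its speed; a pose out of reach is approached as far as the arm can. A call with a number of a shift or a turn outside -1 to 1 is refused whole. A call with a gripper value outside its range is refused whole. The fingers move at their own pace and stop on an object; the grip force is fixed at half the most. Time passes only in rows, so rows that do not move let the fingers close, or fill a call up. It gives the time, the measured TCP pose, the force and the opening at its end, in the units of the state.
- bot.get_obs(): the state, without advancing time (a new reading comes with each control period).
- bot.camera(name): name is "side" or "top" or "wrist"; returns (picture, depth): 400x640x3 uint8, blue, green, red; 400x640 float32, m along the optical axis (not along the pixel's ray), 0 where there is no reading.
- bot.get_calibration(name): a dict with "vfov" (degrees; the focal length in pixels is half the picture's height over the tangent of half this angle, whatever the lens; pixels are square), "cx", "cy" (the principal point, pixels), "R" (3x3) and "t" (3): a world point X has camera coordinates R X + t. Camera axes: x right, y down, z forward; pixel columns grow to the right and rows downward; lengths in m; the calibration is good to about 2 mm. The wrist camera is an equidistant fisheye: a pixel r from the principal point sees the ray r / f radians off the axis. A picture is of the moment at which its call begins: read the wrist's pose just before it. get_calibration takes no time and is no camera call; for the wrist camera it gives the pose at the moment of the call.
- bot.job_done(): hands the job in, once; it reports no verdict.
The state is a dict: "clock": time; "joint_pos": joint angles; "joint_vel": joint speeds; "tau": joint torques, N m; "eef_pos": TCP position; "tool_rot": TCP orientation; "ft_force": force on the tool from outside, world axes, zero at the start; "ft_torque": the same for the moment, N m; "grip_width": finger opening in m.
Only numpy, scipy, OpenCV 4.12 (cv2) and the standard library are available. Lean on these libraries where they do the work, as an engineer would, in place of code of your own. Each camera call takes 0.05 s, during which the arm holds its last target.

## Working session

There is one attempt and no reset: what is moved stays moved. The work goes in short steps, Python scripts to look and compute and a shell command to move; the robot and the scene stay as the last step left them, time stands still between calls to the robot, and variables do not carry over. Pictures are saved under pics/ and viewed, and the job is handed in when it is done.

```bash
mkdir -p pics; ls; cat > h.py <<'E'
from workcell import bot
import numpy as np, cv2
def save(n,tag):
    c=bot.get_calibration(n); p,d=bot.camera(n)
    cv2.imwrite(f'pics/{tag}.png',p); np.savez(f'pics/{tag}.npz',p=p,d=d,R=c['R'],t=c['t'],cx=c['cx'],cy=c['cy'],vfov=c['vfov'])
def load(tag): return np.load(f'pics/{tag}.npz')
def cloud(z):
    d=z['d'];f=200/np.tan(np.radians(float(z['vfov'])/2))
    v,u=np.mgrid[:400,:640]
    P=np.stack([(u-z['cx'])/f*d,(v-z['cy'])/f*d,d],-1)
    return (P-z['t'])@z['R']   # R^T (P-t)
E
python3 - <<'E'
from h import *
for n in('side','top','wrist'): save(n,n+'0')
for n in('side','top','wrist'):
    z=load(n+'0'); print(n,z['R'].round(3).tolist(),z['t'].round(3),z['vfov'],z['cx'],z['cy'])
o=bot.get_obs();print(o['clock'],o['eef_pos'],o['tool_rot'],o['grip_width'],bot.pinch_z)
E
```

```text
pics
side [[0.699, -0.715, 0.012], [-0.488, -0.489, -0.723], [0.523, 0.5, -0.691]] [-0.335  0.368  0.815] 50.924978463673604 326.2484094781941 199.85804848904723
top [[0.022, -0.999, 0.031], [-0.983, -0.028, -0.184], [0.184, -0.027, -0.982]] [-0.039  0.526  1.185] 49.60885663617025 313.862049722783 198.74255549990912
wrist [[0.261, 0.965, -0.003], [0.914, -0.246, 0.322], [0.311, -0.087, -0.947]] [-0.498 -0.042  0.382] 65.70646984690485 318.89527083009307 195.7867326477709
0.15 [0.13073664 0.48208523 0.23059987] [ 7.94271229e-01  6.07562758e-01 -6.62475072e-04  5.19537370e-04] 0.08527094620951971 0.0187
```

View pics/side0.png

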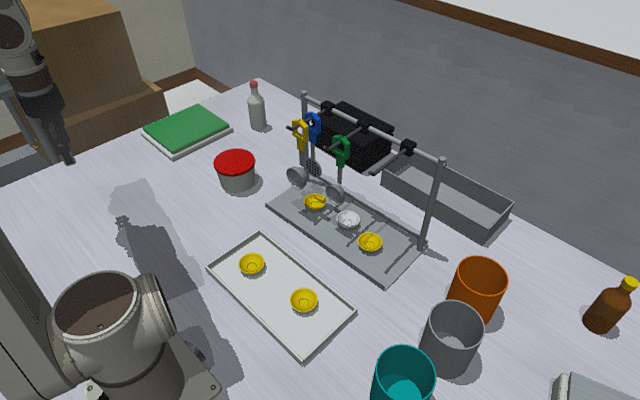

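View pics/top0.png

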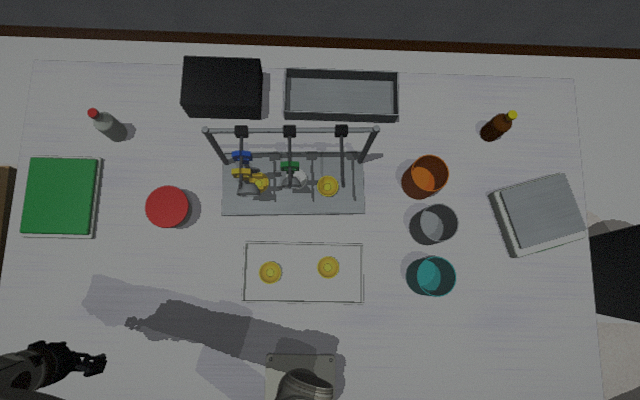

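View pics/wrist0.png

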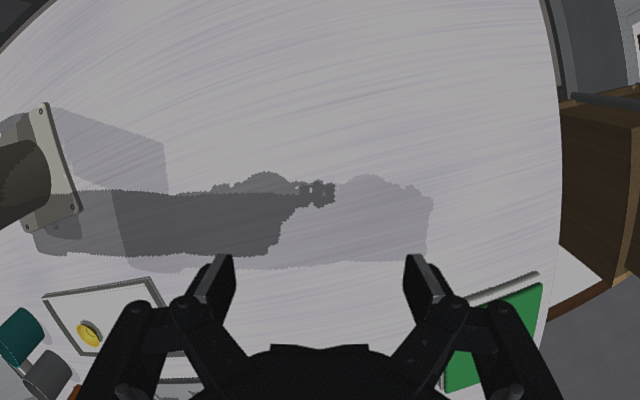

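The side view shows the crowded hook on the left, with the yellow eye at about (300,135) and blue at (312,125). The green ladle is in the middle at (340,150), and the spare hook is on the right at (408,147). The grey holder (452,338) stands between the orange and turquoise look-alikes, and the red-lidded tub is at (235,170). Next I'll measure them.

```bash
python3 - <<'E'
from h import *
for tag in('side0','top0'):
    z=load(tag);W=cloud(z);p=z['p'];hsv=cv2.cvtColor(p,cv2.COLOR_BGR2HSV);H,S,V=cv2.split(hsv)
    ok=z['d']>0
    for nm,lo,hi in(('yellow',18,35),('blue',105,130),('green',50,80),('red',-1,6)):
        m=((H>=lo)&(H<=hi)&(S>110)&(V>50)&ok).astype(np.uint8)
        n,l,st,c=cv2.connectedComponentsWithStats(m)
        for i in range(1,n):
            if st[i,4]<25: continue
            q=W[l==i]; print(tag,nm,c[i].round(0),st[i,4],'med',np.median(q,0).round(3),'min',q.min(0).round(3),'max',q.max(0).round(3))
    # rail / hook pts
    m=ok&(W[...,2]>.27)&(W[...,2]<.31)&(W[...,0]>.2)&(W[...,0]<.8)&(abs(W[...,1])<.5)
    dark=m&(V<110)&(S<80); q=W[dark];print('dark',len(q)); np.save(f'pics/{tag}_d.npy',q)
    hm=ok&(W[...,2]>.11)&(W[...,2]<.135)&(S<60)&(W[...,1]<-.1)&(W[...,0]<.8)&(W[...,0]>.2)
    q=W[hm]; print('holder rim',len(q),q.min(0).round(3),q.max(0).round(3))
E
python3 - <<'E'
import cv2
a=cv2.imread('pics/side0.png')[80:260,260:460]; cv2.imwrite('pics/side0c.png',cv2.resize(a,(800,720))[:600])
a=cv2.imread('pics/top0.png')[110:230,190:390]; cv2.imwrite('pics/top0c.png',cv2.resize(a,(800,480)))
E
```

```text
side0 yellow [63. 13.] 1683 med [0.448 1.329 0.249] min [0.18  0.504 0.192] max [0.626 1.595 0.542]
side0 yellow [59. 65.] 50 med [0.346 1.242 0.116] min [0.316 1.235 0.096] max [0.386 1.249 0.135]
side0 yellow [155.  87.] 33 med [ 0.663  1.214 -0.083] min [ 0.651  1.185 -0.089] max [ 0.675  1.26  -0.079]
side0 yellow [300. 134.] 311 med [0.537 0.145 0.26 ] min [ 0.518  0.127 -0.001] max [0.823 0.464 0.297]
side0 yellow [314. 201.] 289 med [0.578 0.143 0.02 ] min [0.543 0.108 0.006] max [0.604 0.168 0.03 ]
side0 yellow [369. 241.] 379 med [ 0.574 -0.062  0.019] min [ 0.539 -0.097  0.005] max [ 0.601 -0.023  0.03 ]
side0 yellow [251. 263.] 423 med [0.318 0.097 0.018] min [0.284 0.061 0.004] max [0.346 0.124 0.028]
side0 yellow [629. 283.] 204 med [ 0.748 -0.56   0.159] min [ 0.74  -0.573  0.139] max [ 0.767 -0.548  0.164]
side0 yellow [303. 300.] 528 med [ 0.337 -0.067  0.018] min [ 0.304 -0.102  0.004] max [ 0.365 -0.04   0.03 ]
side0 blue [313. 126.] 304 med [0.579 0.144 0.262] min [0.56  0.129 0.013] max [0.789 0.348 0.299]
side0 green [184. 127.] 2035 med [0.506 0.692 0.035] min [
[... 698 characters left out ...]
.101 -0.001] max [ 0.365 -0.04   0.031]
top0 yellow [270. 272.] 380 med [0.319 0.094 0.018] min [0.288 0.064 0.003] max [0.347 0.123 0.03 ]
top0 blue [241. 155.] 138 med [0.583 0.151 0.291] min [0.571 0.132 0.25 ] max [0.591 0.174 0.298]
top0 green [ 58. 196.] 5001 med [0.517 0.699 0.036] min [0.412 0.605 0.026] max [0.629 0.794 0.046]
top0 green [289. 164.] 79 med [0.561 0.04  0.293] min [0.555 0.019 0.286] max [0.569 0.059 0.3  ]
top0 red [ 92. 112.] 64 med [0.719 0.564 0.171] min [0.707 0.554 0.163] max [0.731 0.577 0.177]
top0 red [166. 206.] 1315 med [0.488 0.379 0.083] min [0.431 0.321 0.074] max [0.546 0.436 0.091]
dark 1431
holder rim 327 [ 0.271 -0.563  0.11 ] [ 0.776 -0.153  0.134]
```

View pics/side0c.png

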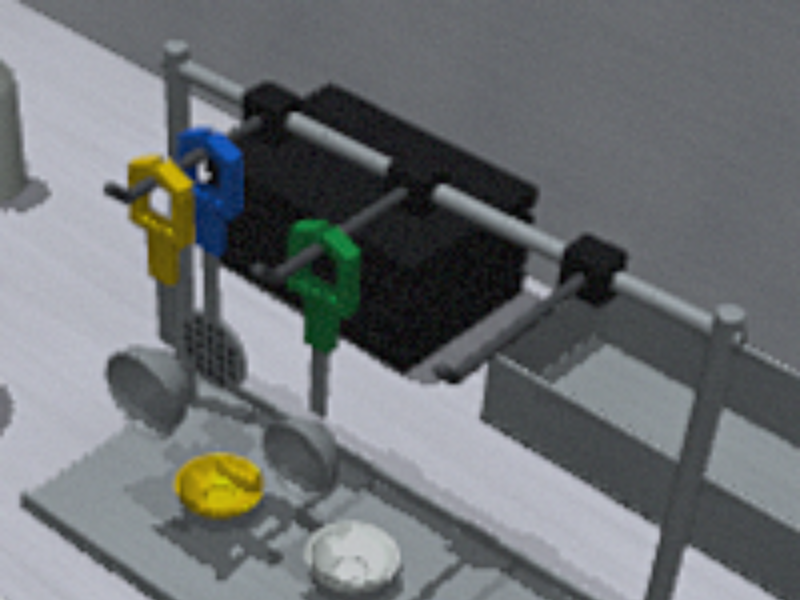

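View pics/top0c.png

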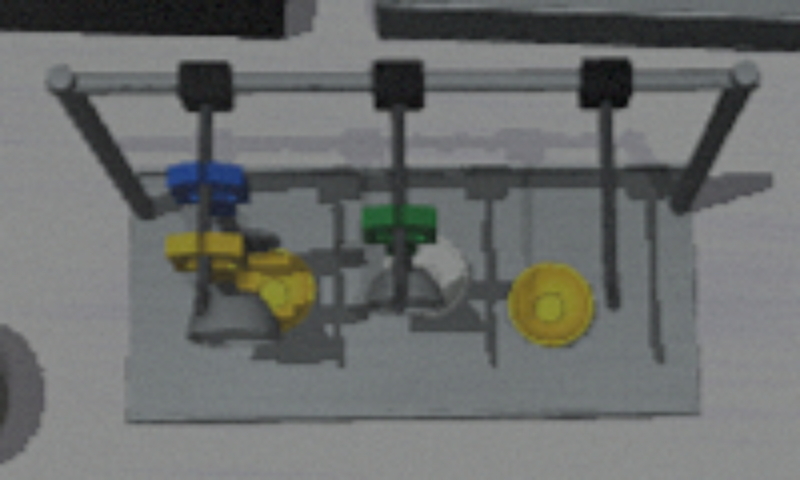

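```bash
python3 - <<'E'
from h import *
for tag in('side0','top0'):
    z=load(tag);W=cloud(z);p=z['p'];H,S,V=cv2.split(cv2.cvtColor(p,cv2.COLOR_BGR2HSV))
    for nm,lo,hi in(('yellow',18,35),('blue',105,130),('green',50,80)):
        m=(H>=lo)&(H<=hi)&(S>110)&(W[...,2]>.22)&(W[...,0]<.62)&(W[...,0]>.4)&(abs(W[...,1])<.3)
        q=W[m]; e=q[q[:,2]>.25]; b=np.polyfit(e[:,1],e[:,0],1)
        print(tag,nm,len(q),'eye mean',e.mean(0).round(4),'pct2',np.percentile(e,3,0).round(3),'98',np.percentile(e,97,0).round(3),'dx/dy',b[0].round(3), 'dx/dz',np.polyfit(q[:,2],q[:,0],1)[0].round(3))
    m=(S<70)&(V<120)&(W[...,2]>.265)&(W[...,2]<.31)&(W[...,0]<.635)&(W[...,0]>.4)&(abs(W[...,1])<.2)
    m=m.astype(np.uint8);n,l,st,c=cv2.connectedComponentsWithStats(m)
    for i in range(1,n):
        if st[i,4]<15: continue
        q=W[l==i]; print(' prong',c[i].round(),len(q),'min',q.min(0).round(3),'max',q.max(0).round(3),'zmed',np.median(q[:,2]).round(3),'y=a(x-.55)+b',np.polyfit(q[:,0]-.55,q[:,1],1).round(4))
    m=(W[...,2]>.27)&(W[...,2]<.31)&(W[...,0]>.64)&(W[...,0]<.72)&(abs(W[...,1])<.25)&(S<70)
    q=W[m];print(' rail',len(q),np.polyfit(q[:,1],q[:,0],1).round(4),np.percentile(q[:,2],95))
    # holder: points with z>.118, gray, cluster
    m=((W[...,2]>.112)&(W[...,2]<.135)&(S<60)&(W[...,1]<-.2)&(W[...,1]>-.45)&(W[...,0]<.6)&(W[...,0]>.3))
    q=W[m]
    if len(q)>10:
        A=np.c_[2*q[:,:2],np.ones(len(q))];s=np.linalg.lstsq(A,(q[:,:2]**2).sum(1),rcond=None)[0];r=np.sqrt(s[2]+s[0]**2+s[1]**2)
        print(' holder',len(q),s[:2].round(4),r.round(4),q.min(0).round(3),q.max(0).round(3))
E
```

```text
side0 yellow 295 eye mean [0.5379 0.1453 0.2751] pct2 [0.533 0.128 0.252] 98 [0.545 0.169 0.296] dx/dy -0.088 dx/dz -0.001
side0 blue 286 eye mean [0.5802 0.1447 0.2762] pct2 [0.575 0.13  0.252] 98 [0.588 0.172 0.296] dx/dy -0.092 dx/dz 0.007
side0 green 351 eye mean [0.5587 0.0341 0.2752] pct2 [0.554 0.016 0.252] 98 [0.566 0.058 0.296] dx/dy -0.069 dx/dz 0.025
 prong [325. 109.] 89 min [0.596 0.13  0.274] max [0.635 0.168 0.301] zmed 0.29 y=a(x-.55)+b [-0.0809  0.1563]
 prong [308. 119.] 20 min [0.556 0.146 0.266] max [0.585 0.166 0.291] zmed 0.288 y=a(x-.55)+b [0.3869 0.1436]
 prong [357. 129.] 112 min [0.575 0.025 0.276] max [0.635 0.056 0.301] zmed 0.289 y=a(x-.55)+b [0.0667 0.0357]
 prong [292. 127.] 40 min [0.497 0.144 0.265] max [0.545 0.166 0.302] zmed 0.289 y=a(x-.55)+b [0.1302 0.1525]
 prong [331. 146.] 65 min [0.501 0.033 0.284] max [0.554 0.041 0.301] zmed 0.289 y=a(x-.55)+b [0.0412 0.0364]
 prong [387. 163.] 167 min [ 0.506 -0.09   0.283] max [ 0.634 -0.079  0.302] zmed 0.289 y=a(x-.55)+b [ 0.0403 -0.0857]
 rail 644 [-0.0204  0.6453] 0.29998386947682115
 holder 687 [ 0.4
[... 527 characters left out ...]
 0.1533]
 prong [289. 143.] 125 min [0.571 0.029 0.271] max [0.635 0.057 0.303] zmed 0.289 y=a(x-.55)+b [0.0521 0.0392]
 prong [342. 162.] 170 min [ 0.51  -0.088  0.284] max [ 0.635 -0.075  0.302] zmed 0.289 y=a(x-.55)+b [ 0.0406 -0.0824]
 prong [241. 162.] 43 min [0.552 0.148 0.28 ] max [0.579 0.157 0.293] zmed 0.289 y=a(x-.55)+b [-0.0042  0.1522]
 prong [289. 177.] 60 min [0.506 0.036 0.286] max [0.556 0.042 0.303] zmed 0.291 y=a(x-.55)+b [0.0333 0.0399]
 prong [240. 181.] 46 min [0.5   0.147 0.287] max [0.536 0.155 0.302] zmed 0.293 y=a(x-.55)+b [0.0462 0.1524]
 rail 819 [-0.0272  0.6478] 0.3011746648308952
 holder 266 [ 0.4284 -0.3564] 0.0637 [ 0.302 -0.408  0.112] [ 0.511 -0.295  0.133]
```

```bash
python3 -m inch '[[0,0,-1,0,0,-0.0318,-1],[0,0,-1,0,0,-0.0318,-1],[0,0,-1,0,0,-0.032,-1],[0,0,-1,0,0,0,-1],[-0.7,0.7,-0.8,0,0,0,-1],[-0.98,0.93,0,0,0,0,-1],[-0.98,0.93,0,0,0,0,-1],[-0.98,0.93,0,0,0,0,-1]]'
python3 -m inch '[[-0.98,0.93,0,0,0,0,-1],[-0.98,0.93,0,0,0,0,-1],[-0.98,0.93,0,0,0,0,-1],[-0.98,0.93,0,0,0,0,-1],[-0.98,0.93,0,0,0,0,-1],[-0.98,0.93,0,0,0,0,-1],[-0.98,0.93,0,0,0,0,-1],[-0.98,0.93,0,0,0,0,-1]]'
```

```text
clock: 0.95
eef_pos: [0.2219, 0.3938, 0.3512]
tool_rot: [0.694, 0.72, -0.0, 0.0]
ft_force: [-0.5, 0.4, 0.3]
grip_width: 0.0854
clock: 1.75
eef_pos: [0.4148, 0.2042, 0.3511]
tool_rot: [0.694, 0.72, -0.0, -0.0]
ft_force: [1.0, 0.7, -0.8]
grip_width: 0.0857
```

```bash
python3 -m inch '[[-0.72,0.58,0,0,0,0,-1],[-0.72,0.58,0,0,0,0,-1],[-0.5,0.5,0,0,0,0,-1],[0,0,0,0,0,0,-1],[0,0,0,0,0,0,-1],[0,0,0,0,0,0,-1],[0,0,0,0,0,0,-1],[0,0,0,0,0,0,-1]]'
python3 - <<'E'
from h import *
save('wrist','w1');o=bot.get_obs();print(o['eef_pos'])
E
```

```text
clock: 2.55
eef_pos: [0.4569, 0.159, 0.3515]
tool_rot: [0.694, 0.72, 0.0, 0.0]
ft_force: [-0.8, 0.3, 0.3]
grip_width: 0.0852
[0.45696601 0.15896442 0.35148077]
```

View pics/w1.png

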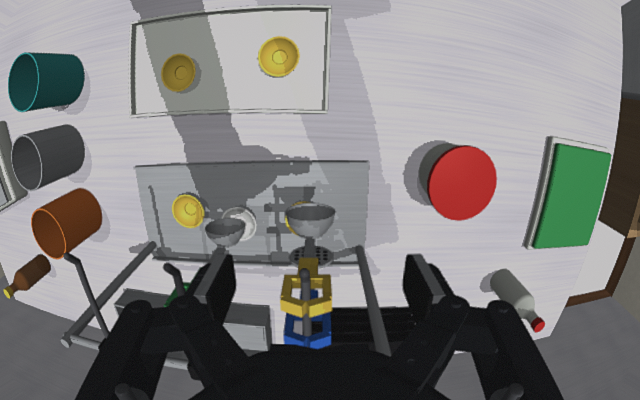

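The wrist view shows the yellow eye at about (306,290) with the blue one behind it at (308,325), both slightly left of the midline between the fingers (320). The spare prong is at (88,295).

```bash
cat >> h.py <<'E'
def fcloud(z):
    d=z['d'];f=200/np.tan(np.radians(float(z['vfov'])/2))
    v,u=np.mgrid[:400,:640].astype(float)
    a=u-z['cx'];b=v-z['cy'];r=np.hypot(a,b)+1e-9;th=r/f;k=np.tan(th)/r
    P=np.stack([a*k*d,b*k*d,d],-1)
    return (P-z['t'])@z['R']
def eyes(tag,fish=True):
    z=load(tag);W=fcloud(z) if fish else cloud(z);H,S,V=cv2.split(cv2.cvtColor(z['p'],cv2.COLOR_BGR2HSV))
    for nm,lo,hi in(('yellow',18,35),('blue',105,130),('green',50,80)):
        m=(H>=lo)&(H<=hi)&(S>110)&(W[...,2]>.14)&(W[...,0]<.66)&(W[...,0]>.36)&(abs(W[...,1])<.45)
        q=W[m]
        if len(q)>10: print(nm,len(q),'mean',q.mean(0).round(4),'p3',np.percentile(q,3,0).round(3),'p97',np.percentile(q,97,0).round(3))
    m=(S<70)&(V<120)&(W[...,2]>.27)&(W[...,2]<.31)&(W[...,0]<.635)&(W[...,0]>.49)&(abs(W[...,1])<.25)
    n,l,st,c=cv2.connectedComponentsWithStats(m.astype(np.uint8))
    for i in range(1,n):
        if st[i,4]<15: continue
        q=W[l==i]; print(' prong',c[i].round(),len(q),'min',q.min(0).round(3),'max',q.max(0).round(3),'zmed',np.median(q[:,2]).round(3),'y=a(x-.55)+b',np.polyfit(q[:,0]-.55,q[:,1],1).round(4))
    return z,W
E
python3 - <<'E'
from h import *
z,W=eyes('w1')
m=(W[...,2]>.11)&(W[...,2]<.135)&(W[...,1]<-.25)&(W[...,1]>-.45)&(W[...,0]<.55)&(W[...,0]>.38)
S=cv2.cvtColor(z['p'],cv2.COLOR_BGR2HSV)[...,1]
q=W[m&(S<60)];print('holder',len(q),q.min(0),q.max(0))
E
```

```text
yellow 1721 mean [0.536  0.151  0.2736] p3 [0.533 0.131 0.22 ] p97 [0.546 0.171 0.297]
blue 1038 mean [0.5723 0.1544 0.2866] p3 [0.447 0.133 0.225] p97 [0.587 0.173 0.426]
green 146 mean [0.5064 0.0595 0.3321] p3 [0.373 0.018 0.253] p97 [0.558 0.156 0.495]
 prong [ 88. 291.] 606 min [ 0.507 -0.087  0.283] max [ 0.625 -0.077  0.302] zmed 0.289 y=a(x-.55)+b [ 0.0337 -0.0816]
 prong [175. 278.] 310 min [0.502 0.024 0.27 ] max [0.555 0.042 0.302] zmed 0.29 y=a(x-.55)+b [0.0023 0.039 ]
 prong [305. 284.] 287 min [0.497 0.145 0.286] max [0.535 0.155 0.302] zmed 0.29 y=a(x-.55)+b [0.0279 0.1509]
 prong [306. 325.] 174 min [0.549 0.148 0.286] max [0.578 0.155 0.291] zmed 0.289 y=a(x-.55)+b [0.0087 0.1514]
 prong [189. 366.] 35 min [0.63  0.026 0.29 ] max [0.635 0.035 0.3  ] zmed 0.298 y=a(x-.55)+b [ 0.4567 -0.0065]
holder 828 [ 0.40557829 -0.41352315  0.11001828] [ 0.54447294 -0.30643001  0.12757019]
```

```bash
python3 -m inch '[[-0.11,0.8,0,0,0,0,-1],[-0.11,0.8,0,0,0,0,-1],[-0.11,0.8,0,0,0,0,-1],[-0.11,0.8,0,0,0,0,-1],[0,0.11,0,0,0,0,-1],[0,0,0.4,0,0,0,-1],[0,0,0.8,0,0,0,-1],[0,0,0.8,0,0,0,-1]]'
python3 -m inch '[[0,0,0.8,0,0,0,-1],[0,0,0.6,0,0,0,-1],[0,0,0.4,0,0,0,-1],[0,0,0.3,0,0,0,-1],[0,0,0,0,0,0,-1],[0,0,0,0,0,0,-1],[0,0,0,0,0,0,-1],[0,0,0,0,0,0,-1]]'
python3 - <<'E'
from h import *
save('wrist','w2');save('side','s2');eyes('w2')
E
```

```text
clock: 3.4
eef_pos: [0.5394, 0.1507, 0.3007]
tool_rot: [0.694, 0.72, 0.0, 0.0]
ft_force: [0.1, 0.7, -0.5]
grip_width: 0.0853
clock: 4.2
eef_pos: [0.5409, 0.1505, 0.2496]
tool_rot: [0.694, 0.72, 0.001, 0.0]
ft_force: [0.5, -1.0, 0.5]
grip_width: 0.0854
yellow 5642 mean [0.5373 0.1505 0.2789] p3 [0.534 0.131 0.24 ] p97 [0.546 0.171 0.297]
blue 957 mean [0.5773 0.153  0.2645] p3 [0.575 0.132 0.221] p97 [0.587 0.173 0.278]
green 3440 mean [0.5565 0.0432 0.266 ] p3 [0.554 0.021 0.222] p97 [0.565 0.061 0.297]
 prong [ 89. 255.] 1477 min [0.503 0.017 0.272] max [0.56  0.043 0.302] zmed 0.289 y=a(x-.55)+b [0.0085 0.0399]
 prong [320. 256.] 1419 min [0.497 0.146 0.286] max [0.536 0.154 0.303] zmed 0.29 y=a(x-.55)+b [0.0408 0.1512]
 prong [210. 290.] 2213 min [0.528 0.093 0.27 ] max [0.553 0.109 0.31 ] zmed 0.291 y=a(x-.55)+b [0.2986 0.1086]
 prong [427. 289.] 2215 min [0.524 0.192 0.27 ] max [0.55  0.206 0.31 ] zmed 0.29 y=a(x-.55)+b [-0.2397  0.1916]
 prong [ 19. 317.] 734 min [ 0.559 -0.089  0.275] max [ 0.635 -0.066  0.293] zmed 0.287 y=a(x-.55)+b [ 0.0594 -0.0819]
 prong [162. 310.] 108 min [0.534 0.061 0.274] max [0.565 0.093 0.31 ] zmed 0.308 y=a(x-.55)+b [-0.9537  0.0749]
 prong [476. 310.] 103 min [0.53  0.207 0.306] max [0.532 0.216 0.31 ] zmed 0.308 y=a(x-.55)+b [0.2214 0.2156]
 prong [320. 335.] 382 min [0.548 0.147 0.285] max [0.569 0.156 0.291] zmed 0.289 y=a(x-.55)+b [0.0242 0.1513]
 prong [165. 388.] 407 min [0.628 0.045 0.272] max [0.635 0.057 0.296] zmed 0.284 y=a(x-.55)+b [ 1.0683 -0.0336]
 prong [446. 390.] 257 min [0.627 0.231 0.27 ] max [0.633 0.246 0.287] zmed 0.277 y=a(x-.55)+b [1.221  0.1414]
```

View pics/w2.png

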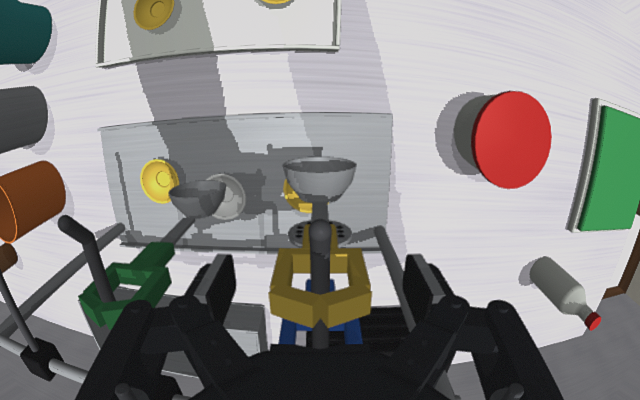

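View pics/s2.png

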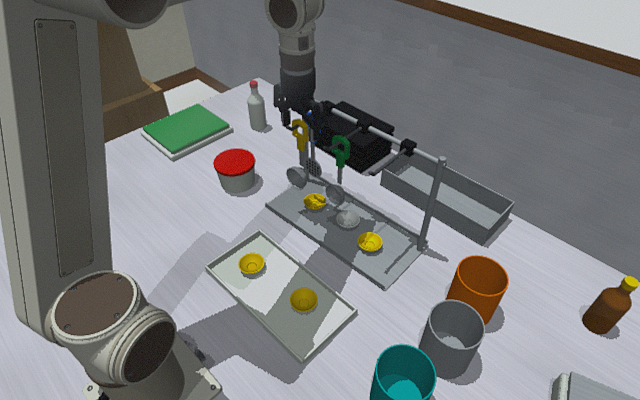

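The yellow eye sits centred between the fingers at (320,290), with the prong in the middle. Closing now.

```bash
python3 -m inch '[[0,0,0,0,0,0,1],[0,0,0,0,0,0,1],[0,0,0,0,0,0,1],[0,0,0,0,0,0,1],[0,0,0,0,0,0,1],[0,0,0,0,0,0,1],[0,0,0,0,0,0,1],[0,0,0,0,0,0,1]]'
python3 - <<'E'
from h import *
save('wrist','w3')
E
```

```text
clock: 5.1
eef_pos: [0.5406, 0.1507, 0.2491]
tool_rot: [0.694, 0.72, 0.0, 0.0]
ft_force: [0.1, 2.9, 2.1]
grip_width: 0.0432
```

View pics/w3.png

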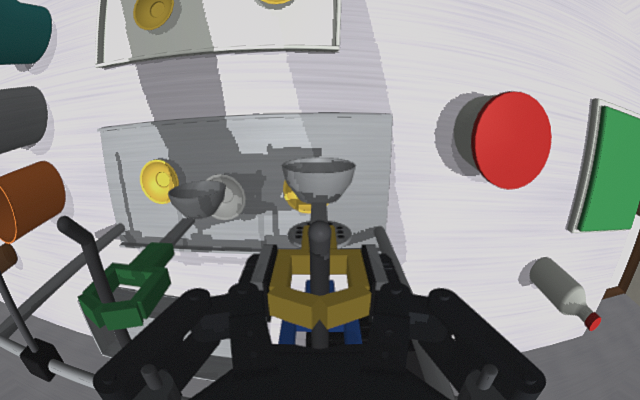

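Gripped at 43 mm. Next I lift 18.5 mm and check.

```bash
python3 -m inch '[[0,0,-0.15,0,0,0,1],[0,0,-0.2,0,0,0,1],[0,0,-0.2,0,0,0,1],[0,0,-0.15,0,0,0,1],[0,0,-0.04,0,0,0,1],[0,0,0,0,0,0,1],[0,0,0,0,0,0,1],[0,0,0,0,0,0,1]]'
python3 - <<'E'
from h import *
save('wrist','w4');save('side','s4');eyes('w4')
a=cv2.imread('pics/s4.png')[80:230,260:460]; cv2.imwrite('pics/s4c.png',cv2.resize(a,(800,600)))
E
```

```text
clock: 5.95
eef_pos: [0.5403, 0.1504, 0.267]
tool_rot: [0.694, 0.72, -0.0, -0.0]
ft_force: [0.3, 0.3, -0.5]
grip_width: 0.043
yellow 5977 mean [0.5372 0.15   0.2956] p3 [0.534 0.13  0.251] p97 [0.546 0.171 0.315]
blue 1529 mean [0.5735 0.1526 0.287 ] p3 [0.529 0.132 0.233] p97 [0.581 0.173 0.341]
green 3505 mean [0.5568 0.0456 0.2714] p3 [0.554 0.022 0.223] p97 [0.565 0.061 0.297]
 prong [108. 241.] 1249 min [0.502 0.021 0.273] max [0.556 0.044 0.303] zmed 0.289 y=a(x-.55)+b [0.0261 0.0403]
 prong [320. 247.] 1498 min [0.498 0.145 0.286] max [0.549 0.155 0.302] zmed 0.29 y=a(x-.55)+b [0.0395 0.1511]
 prong [ 23. 286.] 1069 min [ 0.523 -0.093  0.274] max [ 0.635 -0.065  0.294] zmed 0.287 y=a(x-.55)+b [ 0.0538 -0.0814]
 prong [260. 272.] 1221 min [0.528 0.115 0.272] max [0.552 0.129 0.31 ] zmed 0.296 y=a(x-.55)+b [0.0196 0.1241]
 prong [378. 272.] 1254 min [0.526 0.171 0.271] max [0.55  0.185 0.31 ] zmed 0.296 y=a(x-.55)+b [-0.0221  0.1756]
 prong [137. 320.] 260 min [0.567 0.037 0.284] max [0.593 0.051 0.296] zmed 0.289 y=a(x-.55)+b [-0.0337  0.0426]
 prong [320. 330.] 166 min [0.565 0.149 0.286] max [0.578 0.156 0.291] zmed 0.289 y=a(x-.55)+b [0.1648 0.1484]
 prong [438. 380.] 506 min [0.627 0.226 0.27 ] max [0.635 0.244 0.299] zmed 0.285 y=a(x-.55)+b [-1.2338  0.3336]
```

View pics/w4.png

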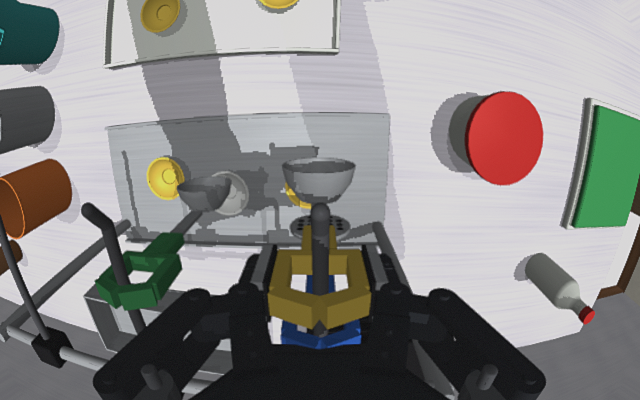

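View pics/s4c.png

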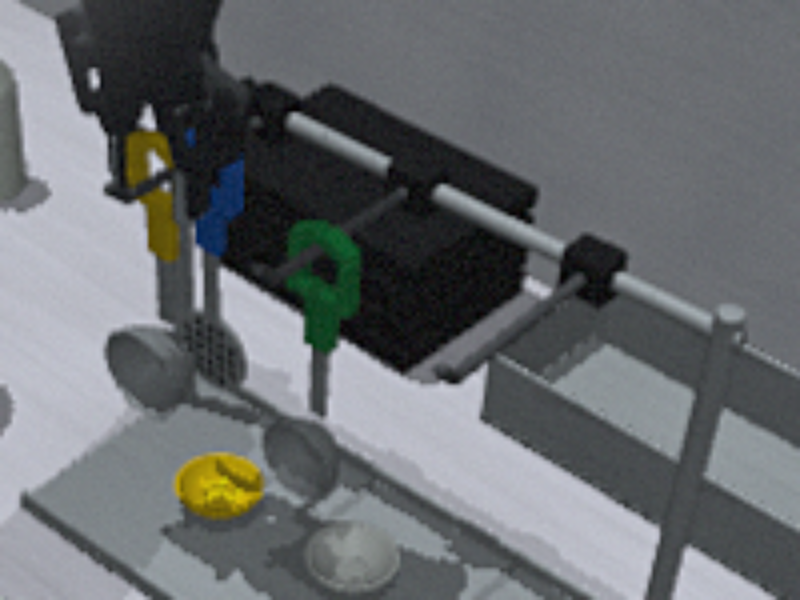

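The side crop shows the scoop raised evenly in the fingers, with the blue skimmer still hanging. I'll withdraw towards the robot.

```bash
python3 -m inch '[[0,-0.2,0,0,0,0,1],[0,-0.4,0,0,0,0,1],[0,-0.5,0,0,0,0,1],[0,-0.6,0,0,0,0,1],[0,-0.6,0,0,0,0,1],[0,-0.6,0,0,0,0,1],[0,-0.6,0,0,0,0,1],[0,-0.5,0,0,0,0,1]]'
python3 - <<'E'
from h import *
save('wrist','w5');eyes('w5')
E
```

```text
clock: 6.85
eef_pos: [0.4388, 0.1467, 0.2675]
tool_rot: [0.694, 0.72, -0.0, -0.0]
ft_force: [0.0, 0.3, -1.9]
grip_width: 0.043
yellow 6681 mean [0.4361 0.1464 0.2915] p3 [0.432 0.126 0.244] p97 [0.444 0.167 0.315]
green 487 mean [0.5517 0.0585 0.2739] p3 [0.452 0.049 0.25 ] p97 [0.562 0.092 0.325]
 prong [ 57. 355.] 771 min [ 0.507 -0.088  0.282] max [ 0.627 -0.076  0.302] zmed 0.288 y=a(x-.55)+b [ 0.0393 -0.0813]
```

View pics/w5.png

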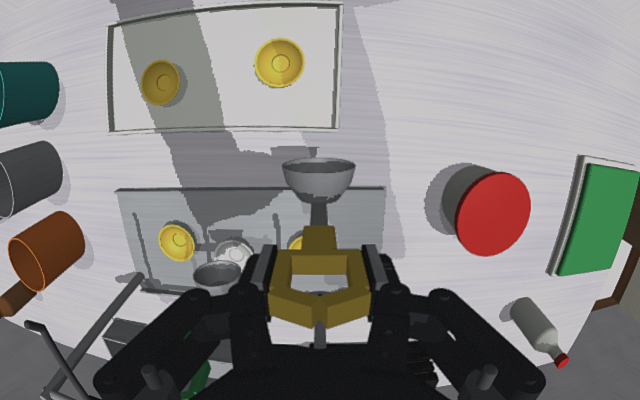

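```bash
python3 -m inch '[[-0.3,-0.1,0,0,0,0,1],[-0.6,-0.1,0,0,0,0,1],[-0.8,0,0,0,0,0,1],[-0.8,0,0,0,0,0,1],[-0.8,0,0,0,0,0,1],[-0.8,0,0,0,0,0,1],[-0.8,0,0,0,0,0,1],[-0.8,0,0,0,0,0,1]]'
python3 -m inch '[[-0.8,0,0,0,0,0,1],[-0.8,0,0,0,0,0,1],[-0.8,0,0,0,0,0,1],[-0.7,0,0,0,0,0,1],[-0.4,0,0,0,0,0,1],[0,0,0,0,0,0,1],[0,0,0,0,0,0,1],[0,0,0,0,0,0,1]]'
python3 - <<'E'
from h import *
save('wrist','w6');save('side','s6');eyes('w6')
a=cv2.imread('pics/s6.png')[80:230,260:460]; cv2.imwrite('pics/s6c.png',cv2.resize(a,(800,600)))
E
```

```text
clock: 7.7
eef_pos: [0.4409, 0.0028, 0.2673]
tool_rot: [0.695, 0.719, 0.0, 0.0]
ft_force: [0.4, -0.0, -2.1]
grip_width: 0.0432
clock: 8.5
eef_pos: [0.4437, -0.0826, 0.2673]
tool_rot: [0.694, 0.72, 0.0, -0.0]
ft_force: [-0.2, 0.1, -1.7]
grip_width: 0.0434
yellow 6696 mean [ 0.4403 -0.0829  0.292 ] p3 [ 0.437 -0.103  0.244] p97 [ 0.448 -0.063  0.315]
blue 1356 mean [0.5776 0.1489 0.261 ] p3 [0.575 0.132 0.218] p97 [0.587 0.171 0.296]
green 411 mean [0.5526 0.0165 0.2742] p3 [ 0.453 -0.034  0.25 ] p97 [0.566 0.024 0.338]
 prong [583. 349.] 590 min [0.497 0.143 0.282] max [0.58  0.155 0.302] zmed 0.288 y=a(x-.55)+b [0.0398 0.1485]
 prong [583. 392.] 255 min [0.627 0.2   0.27 ] max [0.635 0.246 0.299] zmed 0.284 y=a(x-.55)+b [-2.911  0.463]
 prong [547. 398.] 37 min [0.6   0.148 0.272] max [0.627 0.166 0.29 ] zmed 0.286 y=a(x-.55)+b [0.4924 0.1242]
```

View pics/w6.png

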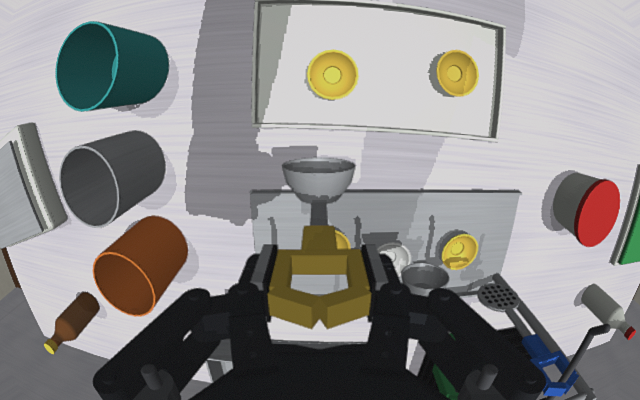

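View pics/s6c.png

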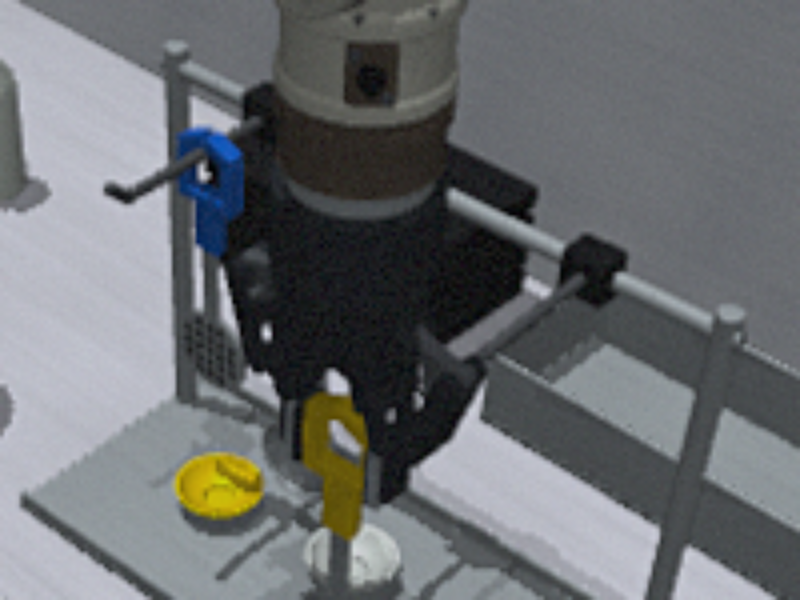

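The scoop hangs in the fingers, in front of and clear of the ladle. I'll line it up sideways and bring the eye just short of the spare tip.

```bash
python3 -m inch '[[-0.12,0.2,0,0,0,0,1],[0,0.4,0,0,0,0,1],[0,0.4,0,0,0,0,1],[0,0.3,0,0,0,0,1],[0,0.1,0,0,0,0,1],[0,0,0,0,0,0,1],[0,0,0,0,0,0,1],[0,0,0,0,0,0,1]]'
python3 - <<'E'
from h import *
save('wrist','w7');save('side','s7');eyes('w7')
a=cv2.imread('pics/s7.png')[80:260,260:500]; cv2.imwrite('pics/s7c.png',cv2.resize(a,(800,600)))
E
```

```text
clock: 9.4
eef_pos: [0.4785, -0.0849, 0.2673]
tool_rot: [0.694, 0.72, -0.0, -0.0]
ft_force: [-0.3, -0.1, -0.9]
grip_width: 0.0429
yellow 6710 mean [ 0.4752 -0.0852  0.2918] p3 [ 0.472 -0.106  0.243] p97 [ 0.483 -0.065  0.315]
blue 1700 mean [0.5788 0.1455 0.2633] p3 [0.575 0.13  0.219] p97 [0.587 0.169 0.296]
green 44 mean [0.5301 0.0253 0.2766] p3 [ 0.395 -0.088  0.248] p97 [0.556 0.06  0.411]
 prong [602. 317.] 687 min [0.496 0.143 0.279] max [0.581 0.173 0.302] zmed 0.288 y=a(x-.55)+b [0.0449 0.1484]
 prong [514. 324.] 406 min [0.502 0.032 0.282] max [0.53  0.04  0.303] zmed 0.292 y=a(x-.55)+b [0.025  0.0354]
 prong [316. 342.] 177 min [ 0.506 -0.089  0.285] max [ 0.527 -0.081  0.302] zmed 0.3 y=a(x-.55)+b [ 0.234  -0.0761]
 prong [572. 383.] 982 min [0.599 0.131 0.27 ] max [0.635 0.246 0.3  ] zmed 0.287 y=a(x-.55)+b [2.0504 0.0195]
```

View pics/w7.png

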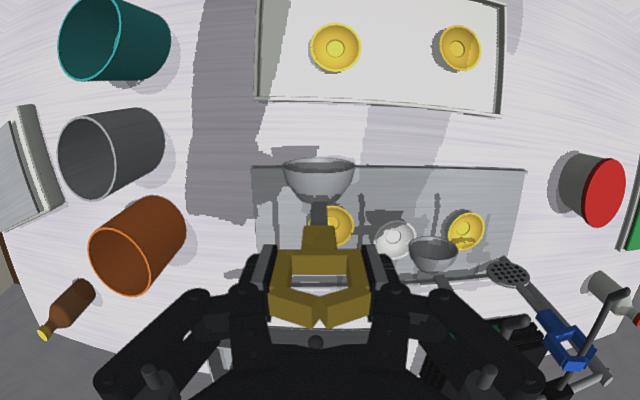

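View pics/s7c.png

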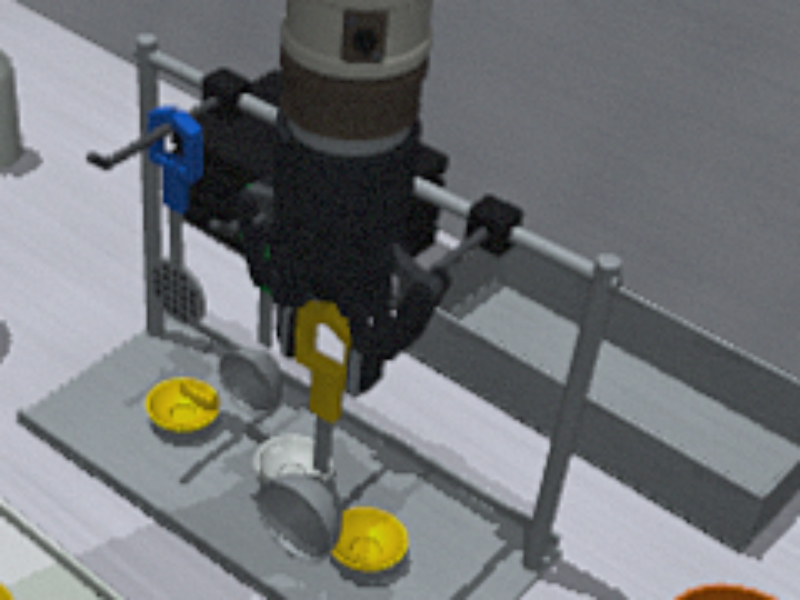

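The spare tip at (316,342) is centred behind the eye opening, so I insert.

```bash
python3 -m inch '[[0,0.2,0,0,0,0,1],[0,0.3,0,0,0,0,1],[0,0.3,0,0,0,0,1],[0,0.3,0,0,0,0,1],[0,0.3,0,0,0,0,1],[0,0.3,0,0,0,0,1],[0,0.2,0,0,0,0,1],[0,0,0,0,0,0,1]]'
python3 - <<'E'
from h import *
save('wrist','w8');eyes('w8')
E
```

```text
clock: 10.3
eef_pos: [0.5269, -0.0832, 0.267]
tool_rot: [0.694, 0.72, -0.0, -0.0]
ft_force: [1.0, 0.0, -1.3]
grip_width: 0.0436
yellow 6462 mean [ 0.5236 -0.0832  0.2925] p3 [ 0.52  -0.104  0.243] p97 [ 0.532 -0.063  0.315]
blue 1825 mean [0.5794 0.1443 0.2646] p3 [0.576 0.13  0.22 ] p97 [0.587 0.168 0.296]
green 3076 mean [0.5566 0.0331 0.2686] p3 [0.554 0.016 0.222] p97 [0.565 0.057 0.297]
 prong [621. 274.] 708 min [0.504 0.143 0.282] max [0.58  0.155 0.294] zmed 0.287 y=a(x-.55)+b [0.0489 0.1483]
 prong [530. 274.] 1041 min [0.502 0.032 0.271] max [0.56  0.059 0.302] zmed 0.289 y=a(x-.55)+b [0.0631 0.0365]
 prong [260. 272.] 1246 min [ 0.515 -0.119  0.271] max [ 0.538 -0.105  0.31 ] zmed 0.295 y=a(x-.55)+b [ 0.0197 -0.1092]
 prong [377. 272.] 1239 min [ 0.513 -0.063  0.272] max [ 0.538 -0.048  0.31 ] zmed 0.296 y=a(x-.55)+b [-0.0273 -0.0585]
 prong [315. 274.] 638 min [ 0.507 -0.089  0.286] max [ 0.536 -0.081  0.302] zmed 0.295 y=a(x-.55)+b [ 0.0496 -0.0837]
 prong [317. 336.] 337 min [ 0.552 -0.087  0.286] max [ 0.574 -0.079  0.291] zmed 0.289 y=a(x-.55)+b [-0.0171 -0.083 ]
 prong [590. 352.] 1241 min [0.594 0.115 0.27 ] max [0.635 0.246 0.3  ] zmed 0.287 y=a(x-.55)+b [1.1859 0.0784]
 prong [507. 337.] 21 min [0.574 0.036 0.287] max [0.579 0.043 0.29 ] zmed 0.289 y=a(x-.55)+b [0.8561 0.0169]
```

View pics/w8.png

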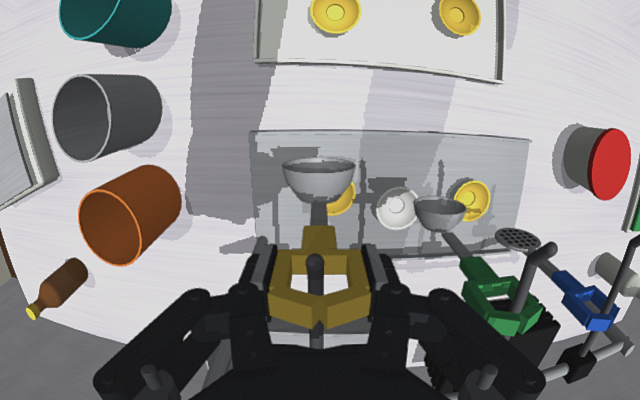

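```bash
python3 -m inch '[[-0.03,0.3,0,0,0,0,1],[-0.03,0.4,0,0,0,0,1],[0,0.4,0,0,0,0,1],[0,0.3,0,0,0,0,1],[0,0,0,0,0,0,1],[0,0,0.12,0,0,0,1],[0,0,0.15,0,0,0,1],[0,0,0.15,0,0,0,1]]'
python3 -m inch '[[0,0,0.15,0,0,0,1],[0,0,0.08,0,0,0,1],[0,0,0.06,0,0,0,1],[0,0,0,0,0,0,1],[0,0,0,0,0,0,1],[0,0,0,0,0,0,1],[0,0,0,0,0,0,1],[0,0,0,0,0,0,1]]'
python3 - <<'E'
from h import *
save('wrist','w9');eyes('w9');print(bot.get_obs()['ft_torque'])
E
```

```text
clock: 11.15
eef_pos: [0.5608, -0.0835, 0.2564]
tool_rot: [0.694, 0.72, -0.0, -0.0]
ft_force: [-0.2, 0.6, -1.6]
grip_width: 0.0432
clock: 11.95
eef_pos: [0.5613, -0.0835, 0.2496]
tool_rot: [0.694, 0.72, 0.0, 0.0]
ft_force: [0.1, 0.5, -1.4]
grip_width: 0.0431
yellow 5778 mean [ 0.5581 -0.0837  0.2794] p3 [ 0.555 -0.104  0.238] p97 [ 0.567 -0.063  0.298]
blue 1977 mean [0.5805 0.1432 0.2624] p3 [0.576 0.129 0.22 ] p97 [0.588 0.168 0.295]
green 4011 mean [0.5582 0.0316 0.2693] p3 [0.554 0.016 0.222] p97 [0.566 0.055 0.297]
 prong [318. 239.] 2115 min [ 0.507 -0.09   0.286] max [ 0.557 -0.08   0.303] zmed 0.29 y=a(x-.55)+b [ 0.0416 -0.0842]
 prong [568. 231.] 1490 min [0.502 0.031 0.273] max [0.56  0.059 0.302] zmed 0.289 y=a(x-.55)+b [0.056  0.0362]
 prong [228. 303.] 3838 min [ 0.547 -0.14   0.27 ] max [ 0.575 -0.104  0.31 ] zmed 0.304 y=a(x-.55)+b [-0.503  -0.1167]
 prong [410. 304.] 3822 min [ 0.545 -0.064  0.27 ] max [ 0.572 -0.028  0.31 ] zmed 0.304 y=a(x-.55)+b [ 0.4415 -0.0496]
 prong [636. 280.] 110 min [0.561 0.146 0.282] max [0.578 0.153 0.29 ] zmed 0.286 y=a(x-.55)+b [0.1051 0.1464]
 prong [529. 329.] 587 min [0.572 0.034 0.282] max [0.609 0.043 0.291] zmed 0.288 y=a(x-.55)+b [0.0487 0.0357]
 prong [611. 337.] 1146 min [0.595 0.12  0.272] max [0.635 0.222 0.3  ] zmed 0.287 y=a(x-.55)+b [0.1108 0.1439]
 prong [638. 318.] 17 min [0.631 0.227 0.27 ] max [0.635 0.234 0.276] zmed 0.272 y=a(x-.55)+b [-0.4402  0.2668]
 prong [319. 336.] 361 min [ 0.569 -0.087  0.286] max [ 0.589 -0.079  0.291] zmed 0.289 y=a(x-.55)+b [ 0.0229 -0.0837]
[ 0.02571536 -0.01385521 -0.02003568]
```

View pics/w9.png

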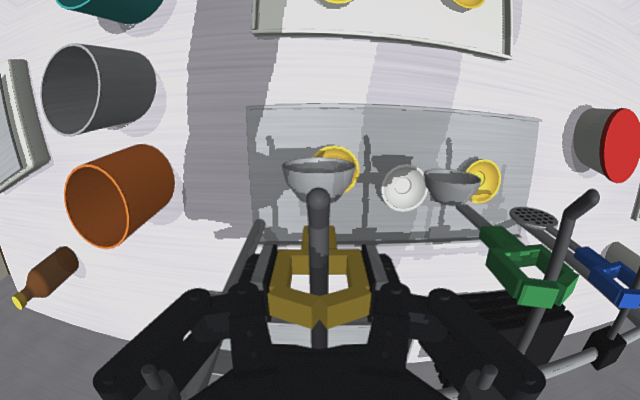

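The prong runs centrally through the eye, which is about 1 mm above rest. I'll lower that last bit and open gently.

```bash
python3 -m inch '[[0,0,0.05,0,0,0,1],[0,0,0,0,0,0,1],[0,0,0,0,0,0,0.1],[0,0,0,0,0,0,-0.05],[0,0,0,0,0,0,-0.15],[0,0,0,0,0,0,-0.3],[0,0,0,0,0,0,-0.6],[0,0,0,0,0,0,-1]]'
python3 -m inch '[[0,0,0,0,0,0,-1],[0,0,0,0,0,0,-1],[0,0,0,0,0,0,-1],[0,0,0,0,0,0,-1],[0,0,-0.2,0,0,0,-1],[0,0,-0.4,0,0,0,-1],[0,0,-0.8,0,0,0,-1],[0,0,-0.8,0,0,0,-1]]'
python3 - <<'E'
from h import *
save('wrist','w10');eyes('w10');
E
```

```text
clock: 12.8
eef_pos: [0.5612, -0.0835, 0.2481]
tool_rot: [0.694, 0.72, -0.0, -0.0]
ft_force: [0.3, -0.1, 0.5]
grip_width: 0.0806
clock: 13.6
eef_pos: [0.5612, -0.0835, 0.3046]
tool_rot: [0.694, 0.72, 0.0, 0.0]
ft_force: [-0.2, 0.1, -0.4]
grip_width: 0.0857
yellow 2908 mean [ 0.5586 -0.0837  0.2797] p3 [ 0.555 -0.104  0.237] p97 [ 0.567 -0.064  0.297]
blue 1586 mean [0.5801 0.1433 0.2677] p3 [0.576 0.129 0.221] p97 [0.588 0.169 0.296]
green 2397 mean [0.5581 0.0321 0.2726] p3 [0.554 0.016 0.224] p97 [0.565 0.055 0.297]
 prong [319. 194.] 1119 min [ 0.507 -0.089  0.285] max [ 0.556 -0.08   0.303] zmed 0.29 y=a(x-.55)+b [ 0.038  -0.0843]
 prong [512. 197.] 935 min [0.502 0.029 0.271] max [0.56  0.055 0.303] zmed 0.289 y=a(x-.55)+b [0.0716 0.0369]
 prong [608. 209.] 786 min [0.498 0.143 0.277] max [0.577 0.172 0.302] zmed 0.288 y=a(x-.55)+b [0.045  0.1485]
 prong [321. 303.] 1039 min [ 0.569 -0.087  0.275] max [ 0.635 -0.067  0.299] zmed 0.289 y=a(x-.55)+b [ 0.1287 -0.088 ]
 prong [490. 282.] 525 min [0.567 0.035 0.283] max [0.616 0.044 0.297] zmed 0.288 y=a(x-.55)+b [0.0336 0.0366]
 prong [583. 300.] 1118 min [0.594 0.118 0.27 ] max [0.635 0.244 0.301] zmed 0.288 y=a(x-.55)+b [0.9136 0.0975]
```

View pics/w10.png

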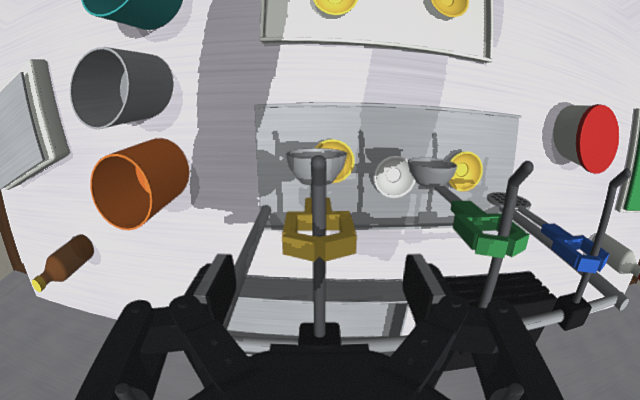

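The scoop hangs freely on the spare prong at (319,240), and the ladle and skimmer are in place. Next I raise and go over to the skimmer.

```bash
python3 -m inch '[[0,0,-0.9,0,0,0,-1],[0.2,0,-0.9,0,0,0,-1],[0.8,0.1,0,0,0,0,-1],[0.98,0.15,0,0,0,0,-1],[0.98,0.15,0,0,0,0,-1],[0.98,0.15,0,0,0,0,-1],[0.98,0.15,0,0,0,0,-1],[0.98,0.15,0,0,0,0,-1]]'
python3 -m inch '[[0.98,0.15,0,0,0,0,-1],[0.98,0.15,0,0,0,0,-1],[0.9,0,0,0,0,0,-1],[0.6,0,0,0,0,0,-1],[0,0,0,0,0,0,-1],[0,0,0,0,0,0,-1],[0,0,0,0,0,0,-1],[0,0,0,0,0,0,-1]]'
python3 - <<'E'
from h import *
save('wrist','w11');eyes('w11');
E
```

```text
clock: 14.45
eef_pos: [0.5774, 0.0657, 0.3488]
tool_rot: [0.694, 0.72, 0.0, 0.0]
ft_force: [0.5, -0.2, -0.3]
grip_width: 0.0855
clock: 15.25
eef_pos: [0.5818, 0.1502, 0.3486]
tool_rot: [0.695, 0.719, 0.0, 0.0]
ft_force: [0.5, 0.2, 0.0]
grip_width: 0.0853
yellow 1088 mean [ 0.5589 -0.0696  0.2755] p3 [ 0.554 -0.101  0.224] p97 [ 0.566 -0.061  0.297]
blue 1872 mean [0.5801 0.1519 0.2794] p3 [0.576 0.132 0.237] p97 [0.587 0.172 0.297]
green 1591 mean [0.5576 0.0462 0.2822] p3 [0.554 0.021 0.228] p97 [0.565 0.061 0.298]
 prong [322. 150.] 1279 min [0.498 0.145 0.286] max [0.577 0.156 0.303] zmed 0.289 y=a(x-.55)+b [0.039 0.151]
 prong [165. 139.] 724 min [0.503 0.025 0.27 ] max [0.559 0.043 0.303] zmed 0.29 y=a(x-.55)+b [0.0272 0.0394]
 prong [ 54. 148.] 421 min [ 0.508 -0.089  0.283] max [ 0.556 -0.079  0.302] zmed 0.289 y=a(x-.55)+b [ 0.0248 -0.0822]
 prong [ 74. 225.] 516 min [ 0.57  -0.086  0.275] max [ 0.635 -0.066  0.297] zmed 0.288 y=a(x-.55)+b [ 0.0877 -0.0838]
 prong [182. 246.] 1229 min [0.567 0.027 0.274] max [0.635 0.057 0.301] zmed 0.289 y=a(x-.55)+b [0.0496 0.0395]
 prong [329. 267.] 1610 min [0.59  0.133 0.273] max [0.635 0.219 0.301] zmed 0.289 y=a(x-.55)+b [0.4519 0.1264]
```

View pics/w11.png

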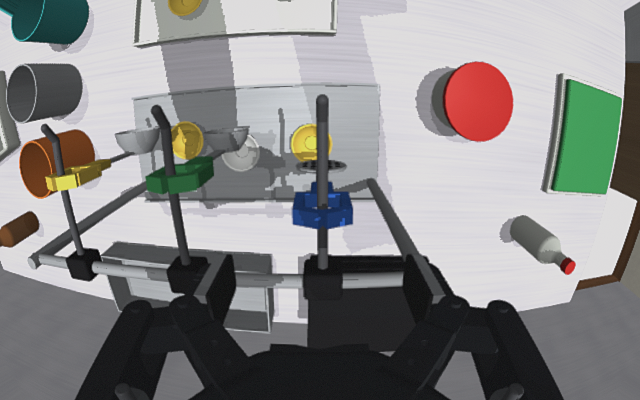

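The blue eye is at (322,212), centred between the fingers. Descend and grip.

```bash
python3 -m inch '[[0.07,0,0.3,0,0,0,-1],[0,0,0.7,0,0,0,-1],[0,0,0.8,0,0,0,-1],[0,0,0.8,0,0,0,-1],[0,0,0.7,0,0,0,-1],[0,0,0.4,0,0,0,-1],[0,0,0.28,0,0,0,-1],[0,0,0,0,0,0,-1]]'
python3 - <<'E'
from h import *
save('wrist','w12');eyes('w12');
E
```

```text
clock: 16.1
eef_pos: [0.5812, 0.1529, 0.2479]
tool_rot: [0.695, 0.719, -0.001, -0.0]
ft_force: [0.3, 0.4, 0.5]
grip_width: 0.0855
yellow 982 mean [ 0.5573 -0.0565  0.2518] p3 [ 0.518 -0.09   0.217] p97 [0.566 0.146 0.288]
blue 5722 mean [0.5789 0.1526 0.2794] p3 [0.575 0.132 0.241] p97 [0.588 0.173 0.297]
green 4312 mean [0.5579 0.047  0.273 ] p3 [0.554 0.023 0.224] p97 [0.565 0.061 0.297]
 prong [317. 192.] 4319 min [0.498 0.145 0.285] max [0.577 0.156 0.303] zmed 0.289 y=a(x-.55)+b [0.0394 0.1512]
 prong [ 66. 175.] 1850 min [0.503 0.025 0.279] max [0.556 0.044 0.303] zmed 0.289 y=a(x-.55)+b [0.0316 0.0406]
 prong [205. 292.] 2442 min [0.568 0.087 0.27 ] max [0.593 0.112 0.31 ] zmed 0.291 y=a(x-.55)+b [0.3026 0.0977]
 prong [432. 292.] 2423 min [0.564 0.192 0.27 ] max [0.591 0.219 0.31 ] zmed 0.291 y=a(x-.55)+b [-0.2698  0.2055]
 prong [102. 292.] 881 min [0.567 0.037 0.283] max [0.614 0.045 0.296] zmed 0.289 y=a(x-.55)+b [0.027 0.041]
 prong [  7. 299.] 306 min [ 0.604 -0.089  0.277] max [ 0.635 -0.067  0.293] zmed 0.287 y=a(x-.55)+b [ 0.0775 -0.0835]
 prong [142. 302.] 49 min [0.57  0.079 0.307] max [0.572 0.088 0.31 ] zmed 0.309 y=a(x-.55)+b [-1.219   0.1104]
 prong [496. 302.] 50 min [0.565 0.217 0.307] max [0.567 0.226 0.31 ] zmed 0.309 y=a(x-.55)+b [-0.304   0.2253]
 prong [ 24. 307.] 22 min [ 0.634 -0.077  0.275] max [ 0.635 -0.066  0.282] zmed 0.277 y=a(x-.55)+b [-3.5184  0.2264]
 prong [318. 338.] 320 min [0.588 0.149 0.286] max [0.609 0.157 0.293] zmed 0.289 y=a(x-.55)+b [0.0233 0.1519]
 prong [462. 367.] 723 min [0.627 0.222 0.275] max [0.635 0.243 0.3  ] zmed 0.288 y=a(x-.55)+b [-1.6208  0.3639]
```

View pics/w12.png

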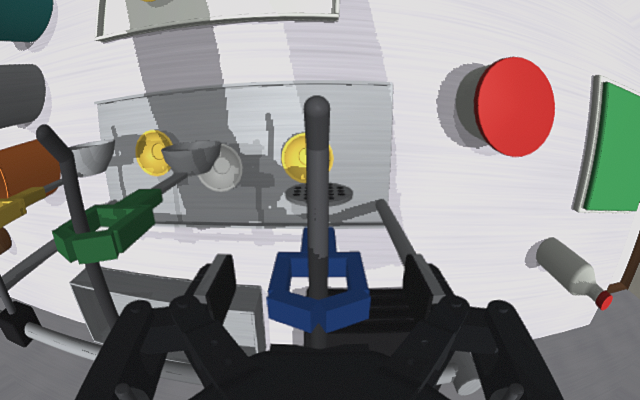

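Centred. Close and lift.

```bash
python3 -m inch '[[0,0,0,0,0,0,1],[0,0,0,0,0,0,1],[0,0,0,0,0,0,1],[0,0,0,0,0,0,1],[0,0,0,0,0,0,1],[0,0,0,0,0,0,1],[0,0,0,0,0,0,1],[0,0,0,0,0,0,1]]'
python3 -m inch '[[0,0,-0.15,0,0,0,1],[0,0,-0.2,0,0,0,1],[0,0,-0.2,0,0,0,1],[0,0,-0.15,0,0,0,1],[0,0,-0.05,0,0,0,1],[0,0,0,0,0,0,1],[0,0,0,0,0,0,1],[0,0,0,0,0,0,1]]'
python3 - <<'E'
from h import *
save('wrist','w13');eyes('w13');
E
```

```text
clock: 16.95
eef_pos: [0.5821, 0.1529, 0.2498]
tool_rot: [0.695, 0.719, 0.001, 0.001]
ft_force: [-0.4, -1.1, 5.7]
grip_width: 0.0434
clock: 17.75
eef_pos: [0.5815, 0.1531, 0.2673]
tool_rot: [0.694, 0.72, -0.0, -0.0]
ft_force: [0.1, 0.5, -0.6]
grip_width: 0.043
yellow 1356 mean [ 0.5578 -0.0612  0.2626] p3 [ 0.521 -0.099  0.219] p97 [0.566 0.146 0.291]
blue 5828 mean [0.5788 0.1531 0.2959] p3 [0.575 0.132 0.255] p97 [0.587 0.173 0.314]
green 3518 mean [0.5579 0.0469 0.2748] p3 [0.554 0.023 0.225] p97 [0.565 0.061 0.297]
 prong [317. 191.] 3560 min [0.498 0.145 0.286] max [0.591 0.156 0.303] zmed 0.289 y=a(x-.55)+b [0.0397 0.1511]
 prong [ 90. 165.] 1533 min [0.503 0.019 0.272] max [0.56  0.043 0.302] zmed 0.289 y=a(x-.55)+b [0.0233 0.0401]
 prong [ 14. 268.] 667 min [ 0.572 -0.086  0.276] max [ 0.635 -0.064  0.298] zmed 0.288 y=a(x-.55)+b [ 0.0509 -0.0816]
 prong [126. 299.] 1602 min [0.57  0.027 0.273] max [0.635 0.049 0.301] zmed 0.289 y=a(x-.55)+b [-0.065   0.0446]
 prong [260. 273.] 1232 min [0.57  0.117 0.272] max [0.593 0.132 0.31 ] zmed 0.297 y=a(x-.55)+b [0.0401 0.1257]
 prong [377. 273.] 1229 min [0.567 0.174 0.272] max [0.592 0.188 0.31 ] zmed 0.296 y=a(x-.55)+b [-0.0476  0.1796]
 prong [319. 336.] 959 min [0.606 0.14  0.272] max [0.628 0.169 0.292] zmed 0.286 y=a(x-.55)+b [-0.0409  0.1573]
 prong [414. 346.] 92 min [0.631 0.206 0.281] max [0.634 0.215 0.289] zmed 0.286 y=a(x-.55)+b [0.0106 0.2101]
```

View pics/w13.png

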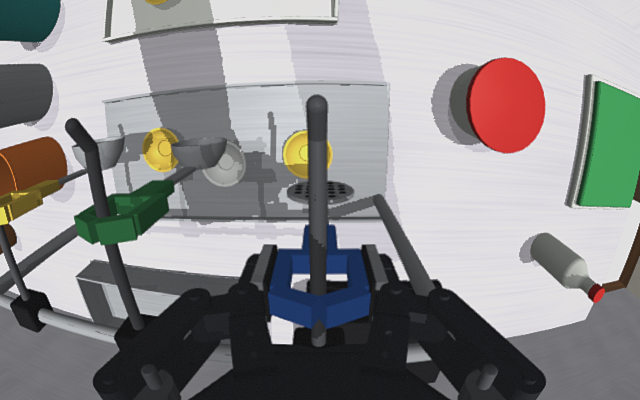

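Lifted, with the hook at (317,250) in the middle of the opening. I'll withdraw towards the robot.

```bash
python3 -m inch '[[-0.04,-0.2,-0.02,0,0,0,1],[0,-0.4,0,0,0,0,1],[0,-0.5,0,0,0,0,1],[0,-0.6,0,0,0,0,1],[0,-0.6,0,0,0,0,1],[0,-0.6,0,0,0,0,1],[0,-0.6,0,0,0,0,1],[0,-0.6,0,0,0,0,1]]'
python3 -m inch '[[0,-0.6,0,0,0,0,1],[0,-0.6,0,0,0,0,1],[0,-0.4,0,0,0,0,1],[0,-0.2,0,0,0,0,1],[0,0,-0.3,0,0,0,1],[0,0,-0.7,0,0,0,1],[0,0,-0.8,0,0,0,1],[0,0,-0.5,0,0,0,1]]'
python3 - <<'E'
from h import *
save('wrist','w14');save('side','s14');z,W=eyes('w14');
E
```

```text
clock: 18.6
eef_pos: [0.4781, 0.1483, 0.2682]
tool_rot: [0.694, 0.72, 0.0, -0.0]
ft_force: [0.4, 0.1, -1.7]
grip_width: 0.0429
clock: 19.4
eef_pos: [0.4354, 0.1471, 0.3275]
tool_rot: [0.695, 0.719, 0.001, 0.001]
ft_force: [0.2, 0.2, -1.2]
grip_width: 0.0433
yellow 1269 mean [ 0.5577 -0.0757  0.2655] p3 [ 0.555 -0.101  0.22 ] p97 [ 0.566 -0.061  0.297]
blue 6632 mean [0.4329 0.1469 0.3509] p3 [0.429 0.127 0.304] p97 [0.441 0.167 0.375]
green 38 mean [0.5295 0.0693 0.3154] p3 [0.448 0.025 0.276] p97 [0.566 0.105 0.389]
 prong [ 79. 301.] 308 min [ 0.507 -0.088  0.283] max [ 0.559 -0.079  0.302] zmed 0.289 y=a(x-.55)+b [ 0.0317 -0.0817]
 prong [319. 335.] 235 min [0.504 0.147 0.287] max [0.547 0.154 0.301] zmed 0.289 y=a(x-.55)+b [0.0382 0.1511]
 prong [103. 347.] 179 min [ 0.575 -0.085  0.283] max [ 0.615 -0.076  0.291] zmed 0.288 y=a(x-.55)+b [ 0.0365 -0.0816]
 prong [204. 378.] 210 min [0.585 0.027 0.273] max [0.633 0.046 0.293] zmed 0.288 y=a(x-.55)+b [-0.2894  0.0565]
```

View pics/w14.png

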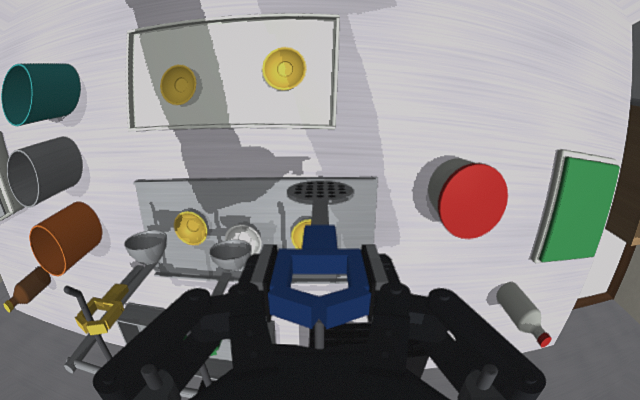

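View pics/s14.png

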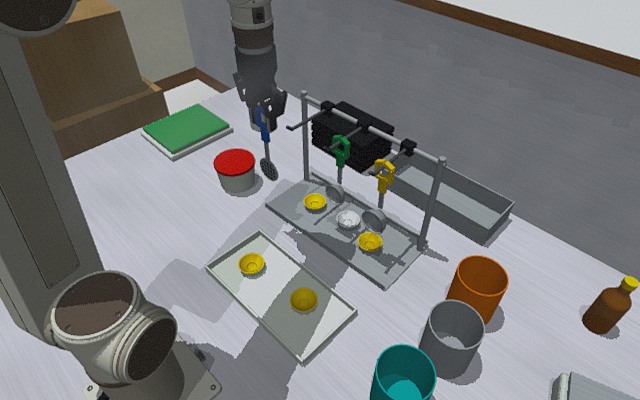

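The skimmer is off the hook and held. The scoop hangs at (384,175) and the ladle at (340,150), both on their hooks. Now I'll refine the holder rim.

```bash
python3 - <<'E'
from h import *
def circ(q):
    for _ in range(4):
        A=np.c_[2*q[:,:2],np.ones(len(q))];s=np.linalg.lstsq(A,(q[:,:2]**2).sum(1),rcond=None)[0];r=np.sqrt(s[2]+s[0]**2+s[1]**2)
        e=abs(np.hypot(q[:,0]-s[0],q[:,1]-s[1])-r); q=q[e<max(.004,np.percentile(e,85))]
    return s[:2],r,len(q)
for tag,f in(('side0',0),('top0',0),('w6',1),('w7',1),('s14',0)):
    z=load(tag);W=fcloud(z) if f else cloud(z);H,S,V=cv2.split(cv2.cvtColor(z['p'],cv2.COLOR_BGR2HSV))
    g=(S<60)&(abs(W[...,0]-.45)<.075)&(abs(W[...,1]+.36)<.075)&(W[...,2]>.117)&(W[...,2]<.135)
    q=W[g];
    if len(q)>20: print(tag,len(q),*circ(q),q.min(0).round(3),q.max(0).round(3))
E
```

```text
side0 511 [ 0.4566293  -0.36077049] 0.0502534803710127 511 [ 0.404 -0.412  0.117] [ 0.509 -0.308  0.129]
top0 205 [ 0.45979314 -0.35777888] 0.050208686272275975 205 [ 0.408 -0.408  0.117] [ 0.511 -0.306  0.133]
w6 1136 [ 0.45699888 -0.35946342] 0.050249073093338 1134 [ 0.405 -0.412  0.117] [ 0.509 -0.308  0.128]
w7 1180 [ 0.45705953 -0.35944767] 0.05018775183888246 1180 [ 0.405 -0.413  0.117] [ 0.509 -0.308  0.128]
s14 516 [ 0.45670792 -0.36076724] 0.05025595050163696 516 [ 0.404 -0.412  0.117] [ 0.509 -0.309  0.128]
```

```bash
python3 -m inch '[[-0.3,-0.07,0,0,0,0,1],[-0.6,-0.07,0,0,0,0,1],[-0.9,-0.07,0,0,0,0,1],[-0.9,-0.07,0,0,0,0,1],[-0.9,-0.07,0,0,0,0,1],[-0.9,-0.07,0,0,0,0,1],[-0.9,-0.07,0,0,0,0,1],[-0.9,-0.07,0,0,0,0,1]]'
python3 -m inch '[[-0.9,-0.07,0,0,0,0,1],[-0.9,-0.07,0,0,0,0,1],[-0.9,-0.07,0,0,0,0,1],[-0.9,-0.07,0,0,0,0,1],[-0.9,-0.07,0,0,0,0,1],[-0.9,-0.07,0,0,0,0,1],[-0.9,-0.07,0,0,0,0,1],[-0.9,-0.07,0,0,0,0,1]]'
python3 -m inch '[[-0.9,-0.07,0,0,0,0,1],[-0.9,-0.07,0,0,0,0,1],[-0.9,-0.07,0,0,0,0,1],[-0.9,-0.07,0,0,0,0,1],[-0.7,-0.07,0,0,0,0,1],[-0.5,-0.07,0,0,0,0,1],[-0.3,0,0,0,0,0,1],[0,0,0,0,0,0,1]]'
```

```text
clock: 20.3
eef_pos: [0.4251, -0.0124, 0.3245]
tool_rot: [0.695, 0.719, -0.001, -0.001]
ft_force: [0.2, 0.5, -1.1]
grip_width: 0.043
clock: 21.1
eef_pos: [0.4173, -0.1926, 0.3244]
tool_rot: [0.695, 0.719, -0.0, -0.001]
ft_force: [0.4, -0.2, -1.1]
grip_width: 0.0434
clock: 21.9
eef_pos: [0.4121, -0.3197, 0.3251]
tool_rot: [0.695, 0.719, 0.0, -0.0]
ft_force: [0.5, -0.3, -1.9]
grip_width: 0.0432
```

```bash
python3 -m inch '[[-0.4,0,0,0,0,0,1],[-0.7,0,0,0,0,0,1],[-0.5,0,0,-0.01,0,0,1],[-0.08,0,0,-0.012,0,0,1],[0,0,0,-0.012,0,0,1],[0,0,0,-0.01,0,0,1],[0,0,0,0,0,0,1],[0,0,0,0,0,0,1]]'
python3 - <<'E'
from h import *
save('wrist','w15');save('side','s15');save('top','t15')
print(bot.get_obs()['eef_pos'])
z,W=eyes('w15')
a=cv2.imread('pics/s15.png')[200:400,340:607]; cv2.imwrite('pics/s15c.png',cv2.resize(a,(800,600)))
E
```

```text
clock: 22.7
eef_pos: [0.4135, -0.3612, 0.3259]
tool_rot: [0.693, 0.718, 0.05, 0.048]
ft_force: [-0.3, 0.2, -1.3]
grip_width: 0.0431
[ 0.41402654 -0.36111238  0.32557416]
yellow 1127 mean [ 0.5589 -0.0893  0.2619] p3 [ 0.554 -0.107  0.219] p97 [ 0.567 -0.066  0.296]
blue 6611 mean [ 0.4079 -0.3614  0.3485] p3 [ 0.402 -0.382  0.302] p97 [ 0.416 -0.341  0.372]
green 654 mean [0.558  0.0312 0.2614] p3 [0.554 0.016 0.22 ] p97 [0.565 0.054 0.295]
 prong [619. 296.] 196 min [0.502 0.022 0.27 ] max [0.565 0.058 0.302] zmed 0.288 y=a(x-.55)+b [0.0756 0.0365]
 prong [563. 312.] 243 min [ 0.506 -0.092  0.282] max [ 0.559 -0.07   0.302] zmed 0.289 y=a(x-.55)+b [ 0.0513 -0.0864]
 prong [626. 325.] 350 min [0.566 0.118 0.271] max [0.635 0.235 0.299] zmed 0.286 y=a(x-.55)+b [0.2974 0.137 ]
 prong [587. 340.] 329 min [0.574 0.025 0.272] max [0.635 0.056 0.3  ] zmed 0.287 y=a(x-.55)+b [-0.0055  0.038 ]
 prong [536. 349.] 143 min [ 0.577 -0.088  0.274] max [ 0.634 -0.072  0.29 ] zmed 0.288 y=a(x-.55)+b [ 0.0848 -0.0888]
```

View pics/w15.png

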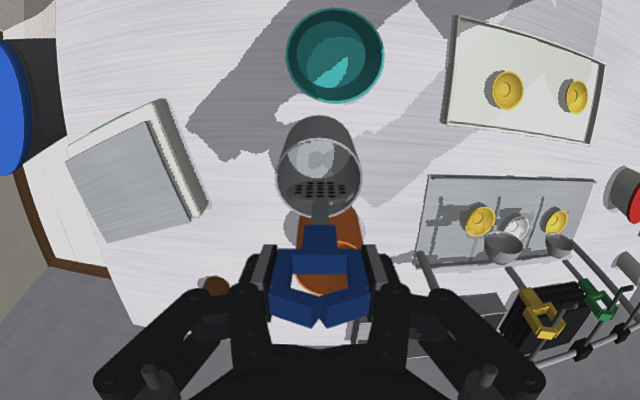

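View pics/s15.png

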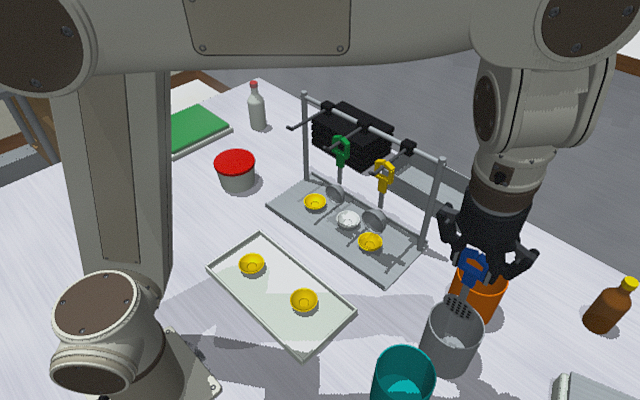

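The side view shows the blade at (460,305) over the grey holder's mouth. I'll measure the blade against the rim.

```bash
python3 - <<'E'
from h import *
for tag,f in(('w15',1),('s15',0)):
    z=load(tag);W=fcloud(z) if f else cloud(z);S=cv2.cvtColor(z['p'],cv2.COLOR_BGR2HSV)[...,1]
    g=(S<70)&(abs(W[...,0]-.43)<.05)&(abs(W[...,1]+.36)<.06)
    for a,b in((.13,.15),(.15,.17),(.17,.18),(.18,.20),(.20,.22),(.22,.24),(.24,.26)):
        q=W[g&(W[...,2]>a)&(W[...,2]<b)]
        if len(q)>5: print(tag,a,len(q),q.mean(0).round(4),q.min(0).round(3),q.max(0).round(3))
E
```

```text
w15 0.18 233 [ 0.4306 -0.3606  0.1919] [ 0.428 -0.388  0.182] [ 0.433 -0.333  0.2  ]
w15 0.2 485 [ 0.428  -0.3597  0.2103] [ 0.425 -0.389  0.2  ] [ 0.431 -0.33   0.22 ]
w15 0.22 589 [ 0.4261 -0.3601  0.2304] [ 0.423 -0.387  0.22 ] [ 0.431 -0.333  0.24 ]
w15 0.24 156 [ 0.4227 -0.3607  0.2501] [ 0.421 -0.37   0.24 ] [ 0.427 -0.354  0.26 ]
s15 0.18 119 [ 0.4316 -0.3596  0.1924] [ 0.429 -0.384  0.181] [ 0.434 -0.334  0.2  ]
s15 0.2 198 [ 0.4292 -0.3612  0.2102] [ 0.426 -0.389  0.2  ] [ 0.432 -0.33   0.22 ]
s15 0.22 191 [ 0.427  -0.3609  0.2293] [ 0.424 -0.388  0.22 ] [ 0.433 -0.331  0.24 ]
s15 0.24 47 [ 0.4239 -0.3607  0.2497] [ 0.422 -0.366  0.24 ] [ 0.426 -0.355  0.26 ]
```

Blade bottom is at (0.432, -0.360, 0.181), inside the mouth as planned. I lower it vertically in world axes.

```bash
python3 -m inch '[[0,-0.042,0.3,0,0,0,1],[0,-0.07,0.5,0,0,0,1],[0,-0.084,0.6,0,0,0,1],[0,-0.084,0.6,0,0,0,1],[0,-0.084,0.6,0,0,0,1],[0,-0.07,0.5,0,0,0,1],[0,-0.056,0.4,0,0,0,1],[0,-0.042,0.3,0,0,0,1]]'
python3 - <<'E'
from h import *
save('wrist','w16');save('side','s16');eyes('w16')
E
```

```text
clock: 23.65
eef_pos: [0.4135, -0.3608, 0.2283]
tool_rot: [0.693, 0.718, 0.05, 0.047]
ft_force: [-0.9, -0.1, -0.7]
grip_width: 0.043
yellow 1342 mean [ 0.5576 -0.0906  0.2572] p3 [ 0.554 -0.107  0.218] p97 [ 0.566 -0.066  0.293]
blue 6685 mean [ 0.4081 -0.361   0.2509] p3 [ 0.402 -0.381  0.204] p97 [ 0.416 -0.341  0.275]
green 602 mean [0.5587 0.0297 0.2517] p3 [0.554 0.015 0.218] p97 [0.569 0.053 0.284]
 prong [605. 378.] 316 min [ 0.507 -0.091  0.281] max [ 0.562 -0.084  0.301] zmed 0.288 y=a(x-.55)+b [ 0.0282 -0.0872]
 prong [619. 390.] 388 min [0.601 0.024 0.272] max [0.635 0.108 0.301] zmed 0.288 y=a(x-.55)+b [0.0775 0.0446]
```

View pics/w16.png

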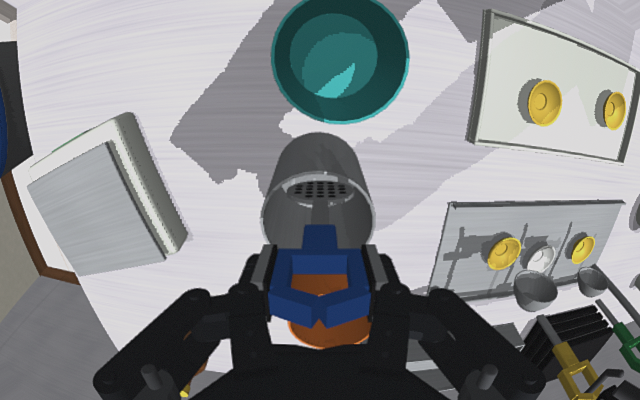

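View pics/s16.png

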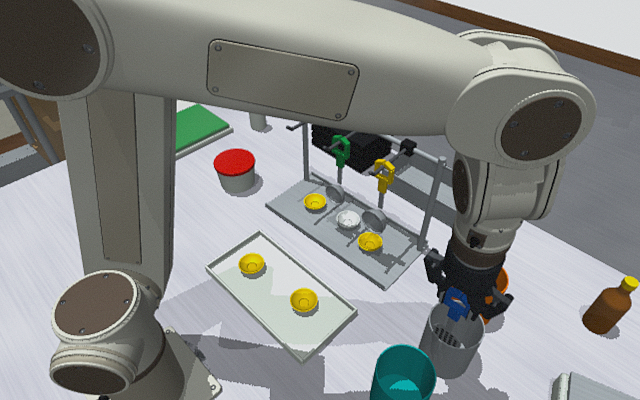

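The blade is inside the holder at (320,190) in the wrist view, clear of the rim. Continuing down.

```bash
python3 -m inch '[[0,-0.042,0.3,0,0,0,1],[0,-0.056,0.4,0,0,0,1],[0,-0.07,0.5,0,0,0,1],[0,-0.07,0.5,0,0,0,1],[0,-0.056,0.4,0,0,0,1],[0,-0.042,0.3,0,0,0,1],[0,-0.028,0.2,0,0,0,1],[0,0,0,0,0,0,1]]'
python3 - <<'E'
from h import *
save('side','s17');save('wrist','w17');o=bot.get_obs();print(o['eef_pos'],o['ft_force'],o['ft_torque']);eyes('w17')
E
```

```text
clock: 24.55
eef_pos: [0.4133, -0.3609, 0.1632]
tool_rot: [0.693, 0.718, 0.05, 0.047]
ft_force: [-0.7, -0.5, -0.3]
grip_width: 0.0432
[ 0.41383979 -0.36134399  0.16432074] [ 0.03089745  0.02850088 -0.76451232] [-0.00660027  0.20549451 -0.01182667]
yellow 239 mean [ 0.5582 -0.0872  0.2225] p3 [ 0.556 -0.096  0.214] p97 [ 0.564 -0.077  0.233]
blue 6509 mean [ 0.4079 -0.3615  0.1882] p3 [ 0.402 -0.382  0.148] p97 [ 0.417 -0.341  0.211]
```

View pics/w17.png

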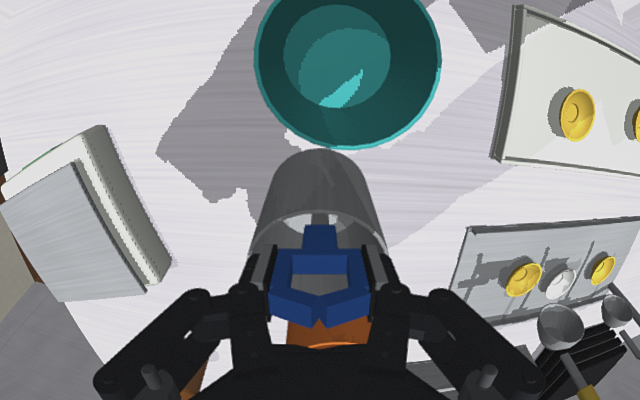

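```bash
python3 -m inch '[[0,-0.014,0.1,0,0,0,1],[0,-0.014,0.1,0,0,0,1],[0,-0.014,0.1,0,0,0,1],[0,-0.014,0.1,0,0,0,1],[0,0,0,0,0,0,1],[0,0,0,0,0,0,1],[0,0,0,0,0,0,1],[0,0,0,0,0,0,1]]'
python3 - <<'E'
from h import *
o=bot.get_obs();print(o['eef_pos'],o['ft_force'],o['ft_torque'])
E
python3 -m inch '[[0,-0.006,0.04,0,0,0,1],[0,-0.006,0.04,0,0,0,1],[0,0,0,0,0,0,1],[0,0,0,0,0,0,1],[0,0,0,0,0,0,1],[0,0,0,0,0,0,1],[0,0,0,0,0,0,1],[0,0,0,0,0,0,1]]'
python3 - <<'E'
from h import *
o=bot.get_obs();print(o['eef_pos'],o['ft_force'],o['ft_torque'])
E
```

```text
clock: 25.45
eef_pos: [0.4137, -0.3612, 0.1541]
tool_rot: [0.693, 0.718, 0.05, 0.048]
ft_force: [0.5, 0.3, -0.7]
grip_width: 0.0436
[ 0.41369879 -0.36124111  0.15405238] [ 0.53924171  0.3093242  -0.70556549] [ 0.05426017  0.12520359 -0.04759538]
clock: 26.25
eef_pos: [0.4136, -0.3612, 0.1519]
tool_rot: [0.693, 0.718, 0.05, 0.048]
ft_force: [-0.5, -0.1, -1.2]
grip_width: 0.043
[ 0.41362206 -0.36118435  0.15190685] [-0.4834167  -0.11687829 -1.21787646] [-0.01160622  0.18330537  0.02903323]
```

```bash
python3 -m inch '[[0,-0.006,0.04,0,0,0,1],[0,-0.006,0.04,0,0,0,1],[0,0,0,0,0,0,1],[0,0,0,0,0,0,1],[0,0,0,0,0,0,1],[0,0,0,0,0,0,1],[0,0,0,0,0,0,1],[0,0,0,0,0,0,1]]'
python3 - <<'E'
from h import *
o=bot.get_obs();print(o['eef_pos'],o['ft_force'],o['ft_torque'])
save('side','s18');a=cv2.imread('pics/s18.png')[250:400,380:580]; cv2.imwrite('pics/s18c.png',cv2.resize(a,(800,600)))
E
```

```text
clock: 27.05
eef_pos: [0.4139, -0.3613, 0.1507]
tool_rot: [0.693, 0.718, 0.05, 0.049]
ft_force: [-1.4, 2.4, 5.9]
grip_width: 0.0431
[ 0.41386974 -0.36134005  0.15066999] [-1.40023022  2.35397001  5.90139585] [0.38214104 0.34992219 0.03990539]
```

View pics/s18c.png

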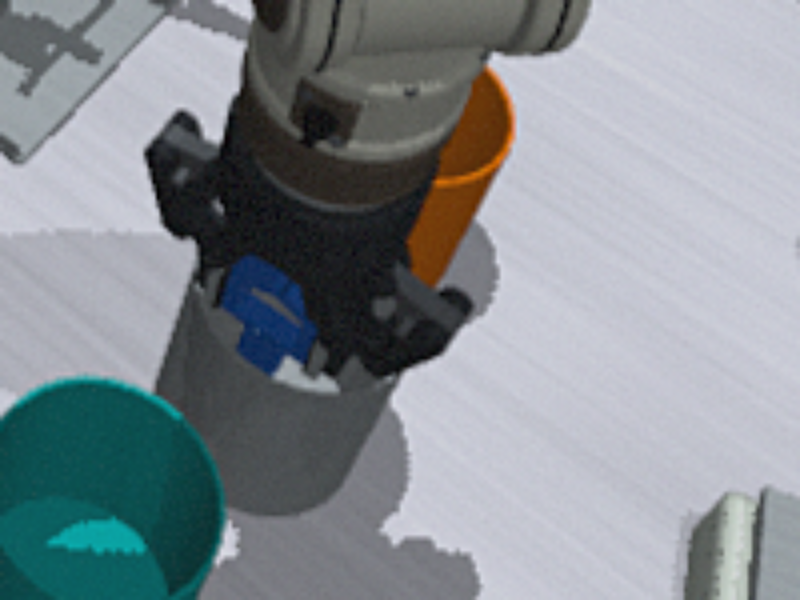

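Floor contact at about 7 N of upward force, at the expected height. I'll release slowly and back out along the tool axis.

```bash
python3 -m inch '[[0,0,-0.02,0,0,0,1],[0,0,0,0,0,0,0.1],[0,0,0,0,0,0,0],[0,0,0,0,0,0,-0.1],[0,0,0,0,0,0,-0.2],[0,0,0,0,0,0,-0.4],[0,0,0,0,0,0,-0.7],[0,0,0,0,0,0,-1]]'
python3 - <<'E'
from h import *
save('wrist','w19');eyes('w19')
E
```

```text
clock: 27.9
eef_pos: [0.4134, -0.3611, 0.1501]
tool_rot: [0.693, 0.718, 0.05, 0.048]
ft_force: [-0.1, 0.3, -0.2]
grip_width: 0.0843
yellow 42 mean [ 0.5576 -0.083   0.2166] p3 [ 0.556 -0.092  0.214] p97 [ 0.559 -0.077  0.221]
blue 6286 mean [ 0.4026 -0.3623  0.1773] p3 [ 0.397 -0.382  0.148] p97 [ 0.412 -0.342  0.197]
```

View pics/w19.png

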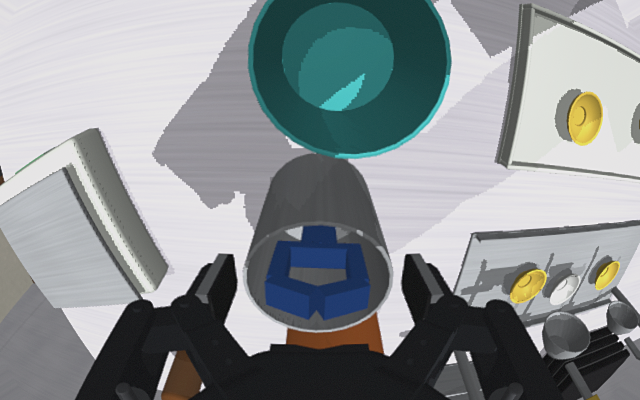

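The skimmer stands in the holder, its eye at (318,275) leaning on the near rim, with the fingers clear on both sides. Backing out.

```bash
python3 -m inch '[[0,0,-0.2,0,0,0,-1],[0,0,-0.4,0,0,0,-1],[0,0,-0.6,0,0,0,-1],[0,0,-0.8,0,0,0,-1],[0,0,-0.9,0,0,0,-1],[0,0,-0.9,0,0,0,-1],[0,0,-0.8,0,0,0,-1],[0,0,-0.6,0,0,0,-1]]'
python3 -m inch '[[0,-0.5,-0.5,0,0,0,-1],[0,-0.8,-0.5,0,0,0,-1],[0,-0.8,-0.5,0,0,0,-1],[0,-0.6,0,0,0,0,-1],[0,-0.3,0,0,0,0,-1],[0,0,0,0,0,0,-1],[0,0,0,0,0,0,-1],[0,0,0,0,0,0,-1]]'
python3 - <<'E'
from h import *
save('side','s20');save('top','t20');save('wrist','w20')
for t,f in(('s20',0),('w20',1)): print(t);eyes(t,f)
def dishes(t):
    z=load(t);W=cloud(z);H,S,V=cv2.split(cv2.cvtColor(z['p'],cv2.COLOR_BGR2HSV))
    m=((H>=18)&(H<=35)&(S>110)&(W[...,2]<.04)&(W[...,2]>0)&(abs(W[...,0]-.57)<.06)&(abs(W[...,1])<.2)).astype(np.uint8)
    n,l,st,c=cv2.connectedComponentsWithStats(m)
    print(t,[(c[i].round(1).tolist(),np.median(W[l==i],0).round(3).tolist()) for i in range(1,n) if st[i,4]>60])
dishes('side0');dishes('s20')
E
```

```text
clock: 28.75
eef_pos: [0.3957, -0.3622, 0.282]
tool_rot: [0.693, 0.718, 0.05, 0.05]
ft_force: [0.8, -0.6, -0.9]
grip_width: 0.0856
clock: 29.55
eef_pos: [0.3166, -0.3645, 0.3054]
tool_rot: [0.693, 0.718, 0.05, 0.048]
ft_force: [-0.1, -0.7, 0.5]
grip_width: 0.0849
s20
yellow 403 mean [ 0.5595 -0.0877  0.264 ] p3 [ 0.555 -0.106  0.22 ] p97 [ 0.567 -0.065  0.296]
blue 456 mean [ 0.4061 -0.3597  0.1765] p3 [ 0.398 -0.384  0.147] p97 [ 0.414 -0.342  0.198]
green 374 mean [0.5603 0.0333 0.2639] p3 [0.553 0.016 0.22 ] p97 [0.568 0.058 0.296]
 prong [311. 118.] 170 min [0.497 0.138 0.273] max [0.635 0.166 0.301] zmed 0.288 y=a(x-.55)+b [0.0076 0.1485]
 prong [358. 129.] 136 min [0.575 0.026 0.273] max [0.635 0.057 0.301] zmed 0.289 y=a(x-.55)+b [0.0027 0.0384]
 prong [331. 146.] 65 min [0.503 0.032 0.283] max [0.555 0.041 0.302] zmed 0.289 y=a(x-.55)+b [0.046  0.0365]
 prong [398. 154.] 74 min [ 0.579 -0.087  0.283] max [ 0.635 -0.068  0.291] zmed 0.289 y=a(x-.55)+b [ 0.0998 -0.0886]
 prong [376. 171.] 62 min [ 0.507 -0.091  0.272] max [ 0.567 -0.069  0.302] zmed 0.289 y=a(x-.55)+b [ 0.0961 -0.0848]
w20
blue 1133 mean [ 0.4032 -0.3622  0.1762] p3 [ 0.397 -0.382  0.145] p97 [ 0.413 -0.342  0.197]
green 603 mean [0.5574 0.033  0.2587] p3 [0.553 0.016 0.218] p97 [0.564 0.055 0.295]
 prong [611. 360.] 522 min [0.5   0.121 0.27 ] max [0.635 0.244 0.3  ] zmed 0.286 y=a(x-.55)+b [0.2896 0.1504]
 prong [592. 353.] 157 min [0.501 0.031 0.282] max [0.56  0.058 0.301] zmed 0.288 y=a(x-.55)+b [0.0523 0.0363]
 prong [565. 384.] 150 min [0.578 0.034 0.273] max [0.633 0.057 0.299] zmed 0.287 y=a(x-.55)+b [0.2396 0.0265]
side0 [([314.4, 201.0], [0.578, 0.143, 0.02]), ([369.5, 241.3], [0.574, -0.062, 0.019])]
s20 [([314.5, 201.1], [0.578, 0.143, 0.019]), ([369.4, 241.3], [0.574, -0.062, 0.019])]
```

View pics/s20.png

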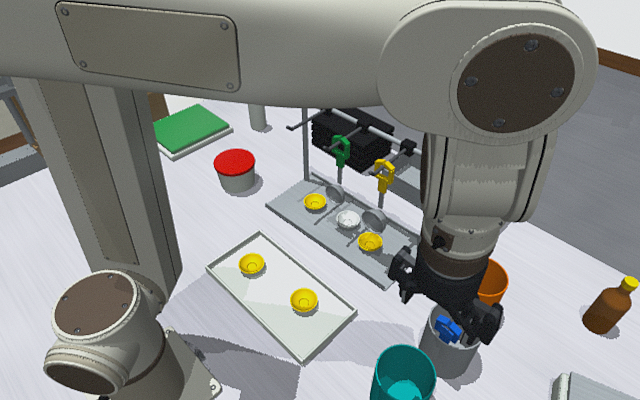

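View pics/w20.png

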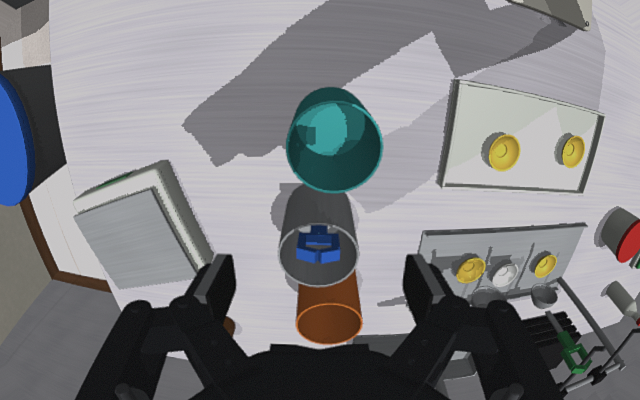

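The skimmer stands in the grey holder at (447,328) in the side view, the scoop hangs at (384,175) and the ladle at (340,150), and the dishes have not moved. The gripper is clear, so I hand in.

```bash
python3 -c "
from workcell import bot
print(bot.job_done())"
```

```text
the job is handed in; nothing more can be done
None
```

The job is done and handed in at about 30 s of the 61 s. `job_done` reports no verdict, so what follows rests on my own last pictures.

- **Scoop:** I moved it from the crowded hook to the spare one and released it resting on the level part of the prong. It was still hanging there in the final side view, about 60 mm out, with its eye top at the same height as when it hung originally.
- **Skimmer:** I lowered it blade down into the steel holder until the wrist read about 7 N of floor contact, then released it slowly. On release it settled a few millimetres against the rim on the robot's side. The last two measurements, about 1.6 s apart, put the eye in the same place to within about 1 mm.
- **Ladle, dishes and tub:** The ladle was still on its hook. The two yellow dishes under the rail measured the same as at the start to within 1 mm. The white dish and the tub I checked only by eye, and both looked unmoved.
- **Robot:** The gripper was open and clear of everything. The highest force I saw was about 7 N; forces were read only at the end of each move.

No check failed. The side and wrist cameras disagreed by 2–4 mm on some positions, within the clearances I had.

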